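# Sort the brick samples and the wedge into their trays

### The job

Clear up after the brick test: stand the two round drilled cores in the rack with the two round cups, one in each cup, lay the two sawn rectangular prisms in the tray with the two oblong bays, one in each bay, and lay the black steel wedge in the long narrow steel tray. Each piece must sit down on the floor inside its cup, bay or tray, the same way up as you found it; set the pieces down rather than dropping them. Leave the moisture meter and the yellow gauge where they lie.

Things in the scene. Friction and masses are not known exactly. Their poses are not given: they have to be found in the camera images.
- core_a: drilled cream brick core: an upright round cylinder 48 mm in diameter, 60 mm high, 0.2 kg, standing loose on the bench. Origin: centre of its underside; z up. It is the same as core_b and the two may be exchanged.
- core_b: the other drilled core, same as core_a.
- prism_a: sawn cream brick prism, a rectangular block 70 mm long (its x) by 40 mm wide (its y) by 50 mm high (its z), 0.27 kg, loose on the bench. Origin: centre of its underside. Grip it across the 40 mm width. It is the same as prism_b and the two may be exchanged.
- prism_b: the other sawn prism, same as prism_a.
- wedge: black steel wedge lying flat, 110 mm long (its x, from -55 to +55 mm) by 28 mm wide (its y), 0.55 kg. Its head, x = -55 to -13 mm, is a block 34 mm high; from there the top slopes down to 6 mm at the thin end, x = +55 mm. Origin: centre of the underside's length and width; z up. The centre of mass is near x = -9 mm; grip it across the 28 mm width at about x = -20 mm.
- core_rack: plywood board 88 mm (its x) by 176 mm (its y), fixed to the bench, carrying two round aluminium cups side by side, centred at y = -44 and y = +44 mm, x = 0. Each cup is 68 mm in inner diameter with a 5 mm wall; its floor is the board's top, 6 mm above the bench, and its rim is 18 mm above the bench. Origin: centre of the underside, on the bench; z up.
- prism_tray: plywood tray with aluminium rims, 102 mm (its x) by 162 mm (its y), fixed to the bench, with two oblong bays side by side, centred at y = -45 and y = +45 mm, x = 0, with a 28 mm wide aluminium bar between them. Each bay is 92 mm (x) by 62 mm (y) inside; its floor is 6 mm above the bench, the rims 14 mm above the bench. A prism lies in a bay with its long side along the tray's x. Origin: centre of the underside, on the bench; z up.
- wedge_tray: long narrow steel tray 144 mm (its x) by 62 mm (its y), fixed to the bench, inside 134 mm by 52 mm; floor 4 mm above the bench, rim 10 mm above the bench. The wedge lies in it along the tray's x, thin end to either side. Origin: centre of the underside, on the bench; z up.
- meter: chrome moisture meter lying on the bench, 120 mm long (its x) with two brass pins standing 12 mm further out at +x, by 44 mm wide by 24 mm high. Not to be moved. Origin: centre of the case's underside.
- gauge: flat yellow plastic gauge shaped like a trowel, lying on the bench: blade 4 mm thick and 60 mm wide, handle 20 mm wide and 10 mm thick, x from -65 mm (handle end) to +65 mm (point). Not to be moved. Origin: on its underside at mid-length.
Mind the look-alikes: they are no part of the job. What is shaped like the core_a but orange, pink or red is not meant.

How it is judged:
By the outcome, as a careful person would: the job done as asked, in the order asked, and still so for the second after the job is handed in, with the robot touching nothing.
It also fails if it takes over 128 s, if anything falls off the work surface, if the arm or the gripper's body presses on something with over 40 N, if the wrist force passes 120 N, or if a joint passes its speed limit or range.

### The arm

A 6-joint arm with a two-finger parallel gripper is mounted at the origin on the work surface. World frame = base frame: x ahead of the robot, y to its left, z up, the work surface at z = 0. Lengths are in m, angles in rad, forces in N, time in s.
With the tool pointing down it reaches from about 0.25 to 0.775 m from the base axis. Payload 4 kg.
Tool frame: the origin (TCP) lies on the centre line of the jaws, within the pads' length; the fingertips stand 22 mm ahead of it and the grasp point (between the pads) lies 3 mm ahead of it; z points along the fingers, y is the direction in which the jaws open and shut (so a half turn about z gives the same grasp; the last joint's range is limited). The gripper opens to 94 mm and grips with 3 to 60 N. Pads are 16 mm wide; open, the fingers measure 119 mm over their backs; the gripper's body (75 mm by 177 mm) begins 78 mm behind the grasp point.
Start: joints at [1.019, 0.087, 1.371, -0, 1.684, -0.103], TCP at [0.239, 0.496, 0.228] pointing down, gripper open.
Joint ranges: [-3.1, 3.1], [-0.76, 2.03], [0.27, 2.55], [-1.08, 4.22], [0.17, 2.65], [-2.57, 2.57]. Speed limits (rad/s): [2.79, 2.79, 3.14, 3.14, 3.14, 3.14].

### API

Orientations are given as [roll, pitch, yaw] about the fixed x, y, z axes, in that order (R = Rz(yaw) Ry(pitch) Rx(roll)).
In Python, from bench import robot gives the robot as it stands. The module is installed in compiled form; this text tells all that it offers.
- The arm moves only by the shell command python3 -m inch 'ROWS'. ROWS is JSON, a list of rows, each an object with "linear": the shift along the world's x, y, z scaled (see below), a list of three; "twist": the turn about the world's z scaled (see below); "gripper": the opening, from 0 (shut) to 1 (fully open). In form: [{"linear": [x, y, z], "twist": twist, "gripper": gripper}, ...]. A call has 1 to 10 rows; each row is the pose to reach, as a shift and turn from the pose commanded when the call began; what a row does not reach only later rows make up. The controller multiplies each number of a shift by 0.1 m and each number of a turn by 60 degrees. A row lasts 1/12 s, in which the tool goes at most 41.7 mm and 7.16 degrees, less where a joint would pass 70% of its speed; a pose out of reach is approached as far as the arm can. A call with a number of a shift or a turn outside -1 to 1 is refused whole. A call with a gripper value outside its range is refused whole. The fingers move at their own pace and stop on an object; the grip force is fixed at half the most. Time passes only in rows, so rows that repeat a pose let the fingers close. It gives the time, the measured TCP pose, the force and the opening at its end, in the units of the state.
- robot.get_obs(): the state, without advancing time (a new reading comes with each control period).
- robot.snapshot(name): name is "scene" or "top"; returns a dict with "image" (420x560x3 uint8, red, green, blue), "depth" (420x560 float32, m along the optical axis (not along the pixel's ray), 0 where there is no reading), "mtx" (3x3 intrinsics, pixels), "k1" (the pictures are not rectified: a ray, as slopes to the right and down, at radius r is drawn at 1 + k1 r^2 times it, then the intrinsics apply), "rvec" (rotation vector, rad) and "tvec" (3), from world to camera coordinates, as OpenCV has them. Camera axes: x right, y down, z forward; pixel columns grow to the right and rows downward; lengths in m; the calibration is good to about 2 mm. A picture is of the moment at which its call begins.
- robot.close_job(): hands the job in, once; it reports no verdict.
The state is a dict: "time": time; "joint_positions": joint angles; "qvel": joint speeds; "joint_torque": joint torques, N m; "tool_pos": TCP position; "ee_rot": TCP orientation; "wrist_force": force on the tool from outside, world axes, zero at the start; "wrist_torque": the same for the moment, N m; "width": finger opening in m.
Only numpy, scipy, OpenCV 4.12 (cv2) and the standard library are available. Lean on these libraries where they do the work, as an engineer would, in place of code of your own. Each camera call takes 0.05 s, during which the arm holds its last target.

## Working session

There is one attempt and no reset: what is moved stays moved. The work goes in short steps, Python scripts to look and compute and a shell command to move; the robot and the scene stay as the last step left them, time stands still between calls to the robot, and variables do not carry over. Pictures are saved under pics/ and viewed, and the job is handed in when it is done.

```bash
mkdir -p pics; ls; cat > h.py <<'E'
import numpy as np, cv2
from bench import robot
def snap(n,f):
    s=robot.snapshot(n); np.savez(''+f+'.npz',**s); cv2.imwrite('pics/'+f+'.png',s['image'][:,:,::-1]); return s
def load(f): return dict(np.load(''+f+'.npz'))
def rays(s,uv):
    K=s['mtx'];k1=float(s['k1']);d=np.array([k1,0,0,0,0.])
    # image = ray*(1+k1 r^2)
    return cv2.undistortPoints(np.array(uv,float).reshape(-1,1,2),K,d).reshape(-1,2)
def onplane(s,uv,z):
    p=rays(s,uv);R=cv2.Rodrigues(s['rvec'])[0];t=np.ravel(s['tvec'])
    c=-R.T@t;d=np.c_[p,np.ones(len(p))]@R
    return c+d*((z-c[2])/d[:,2])[:,None]
def bydepth(s):
    h,w=s['depth'].shape;u,v=np.meshgrid(np.arange(w),np.arange(h))
    p=rays(s,np.stack([u,v],-1).reshape(-1,2));D=s['depth'].reshape(-1,1)
    X=np.c_[p,np.ones(len(p))]*D
    R=cv2.Rodrigues(s['rvec'])[0];t=np.ravel(s['tvec'])
    return ((X-t)@R).reshape(h,w,3)
def proj(s,P):
    return cv2.projectPoints(np.array(P,float).reshape(-1,1,3),s['rvec'],s['tvec'],s['mtx'],np.array([float(s['k1']),0,0,0,0]))[0].reshape(-1,2)
E
python3 - <<'E'
from h import *
a=snap('top','top0');b=snap('scene','scene0')
print(a['mtx'],a['k1'],a['rvec'],a['tvec'],b['rvec'],b['tvec'])
o=robot.get_obs();print(o)
E
```

```text
pics
[[539.19220534   0.         286.17830855]
 [  0.         539.19220534 200.12221781]
 [  0.           0.           1.        ]] -0.07762570879167134 [ 2.11221345 -2.14489257  0.17979781] [0.02614704 0.49212277 1.3889728 ] [ 1.991058    1.26005713 -0.57659175] [-0.2052262  -0.27381456  1.48572034]
{'time': 0.1, 'joint_positions': array([ 1.01888951e+00,  8.78954336e-02,  1.37204729e+00, -1.73351683e-05,
        1.68357519e+00, -1.03111359e-01]), 'qvel': array([-1.96641936e-03, -2.02645624e-03, -4.38532173e-03, -7.27766264e-05,
        4.76845621e-04,  5.70865627e-04]), 'joint_torque': array([ 2.74367456e-03, -3.41251659e+01, -3.03301263e+01,  7.20870355e-02,
        3.03641323e-02, -6.55143890e-05]), 'tool_pos': array([0.23842557, 0.49516326, 0.22644165]), 'ee_rot': array([-3.13967585e+00, -1.81027087e-04,  2.69279509e+00]), 'wrist_force': array([-0.22277016,  0.10621932,  0.46888131]), 'wrist_torque': array([ 0.03953382, -0.02012621, -0.01762505]), 'width': 0.09428192567314678}
```

View pics/top0.png

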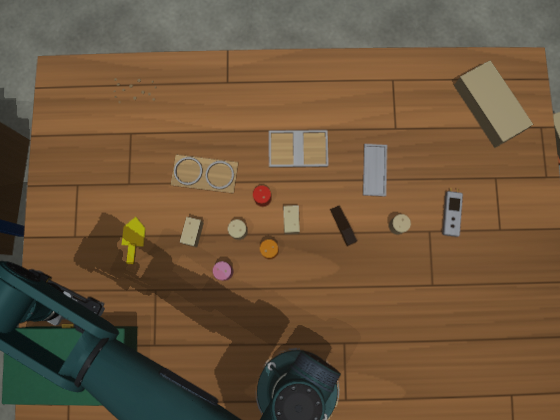

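View pics/scene0.png

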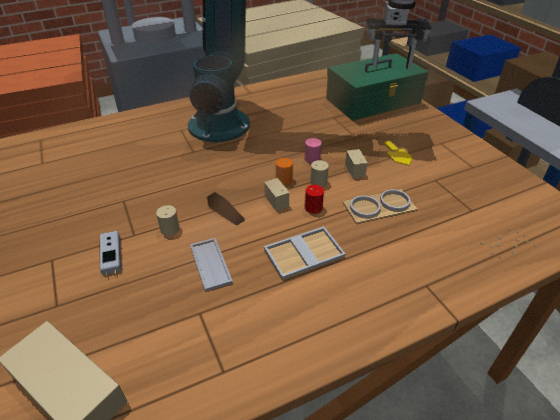

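```bash
python3 - <<'E'
from h import *
a=load('top0');im=a['image'][:,:,::-1]
def crop(n,x0,y0,w,h,k):
    c=cv2.resize(im[y0:y0+h,x0:x0+w],None,fx=k,fy=k,interpolation=cv2.INTER_CUBIC)
    for x in range((x0//10+1)*10,x0+w,10): cv2.putText(c,str(x),((x-x0)*k,8),0,.3,(255,255,255),1);cv2.line(c,((x-x0)*k,10),((x-x0)*k,14),(255,255,255),1)
    for y in range((y0//10+1)*10,y0+h,10): cv2.putText(c,str(y),(0,(y-y0)*k),0,.3,(255,255,255),1)
    cv2.imwrite('pics/'+n+'.png',c)
crop('t1',165,125,130,98,6)
crop('t2',265,125,130,98,6)
crop('t3',165,180,130,98,6)
crop('t4',280,180,133,98,6)
E
```

```text
(no output)
```

View pics/t1.png

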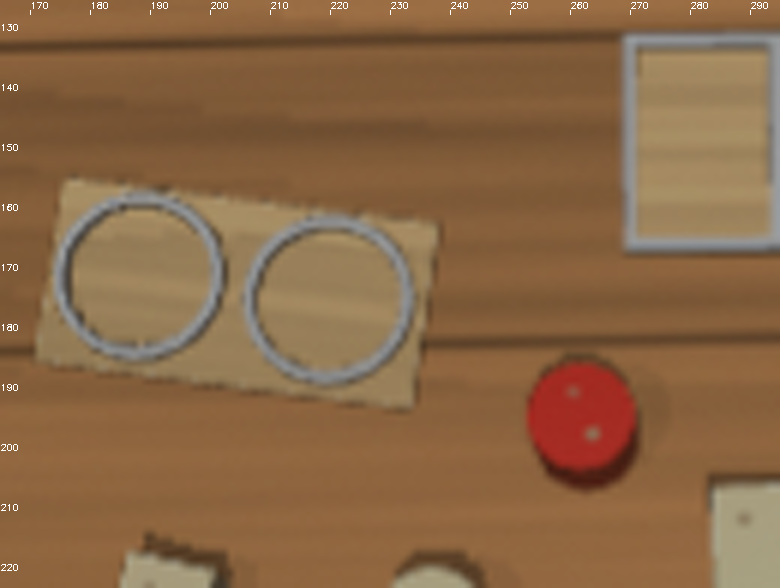

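View pics/t2.png

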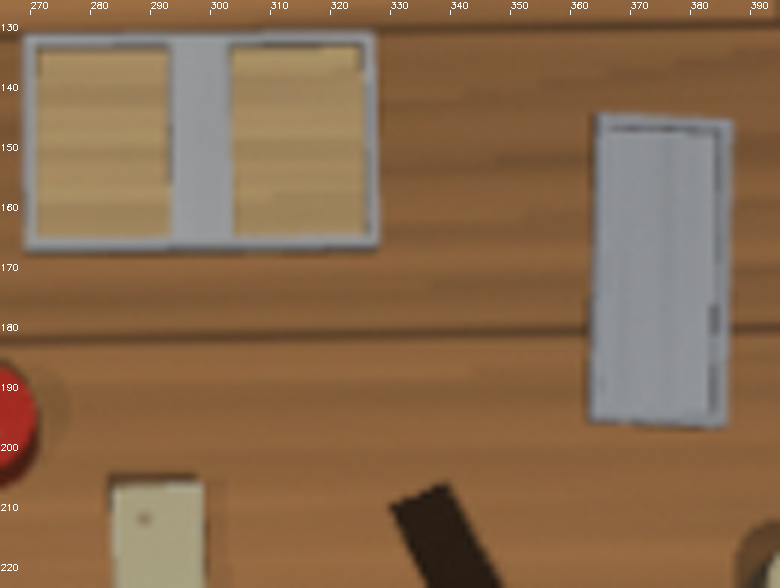

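View pics/t3.png

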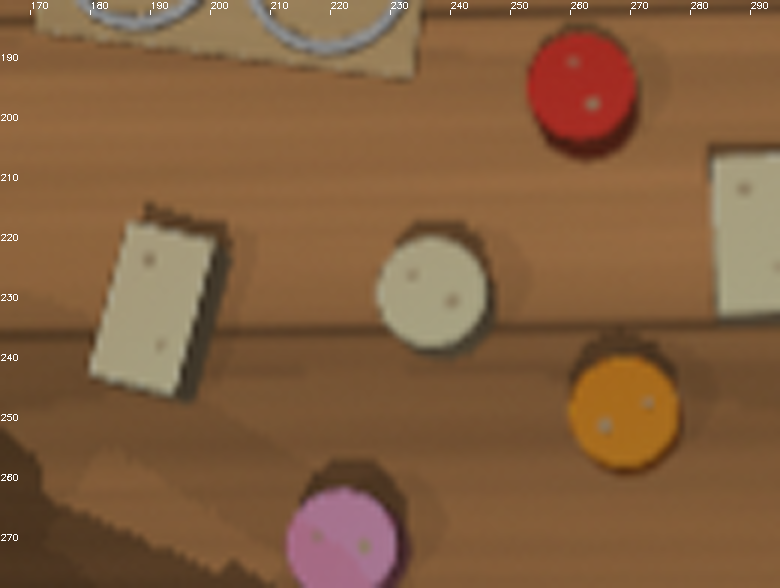

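View pics/t4.png

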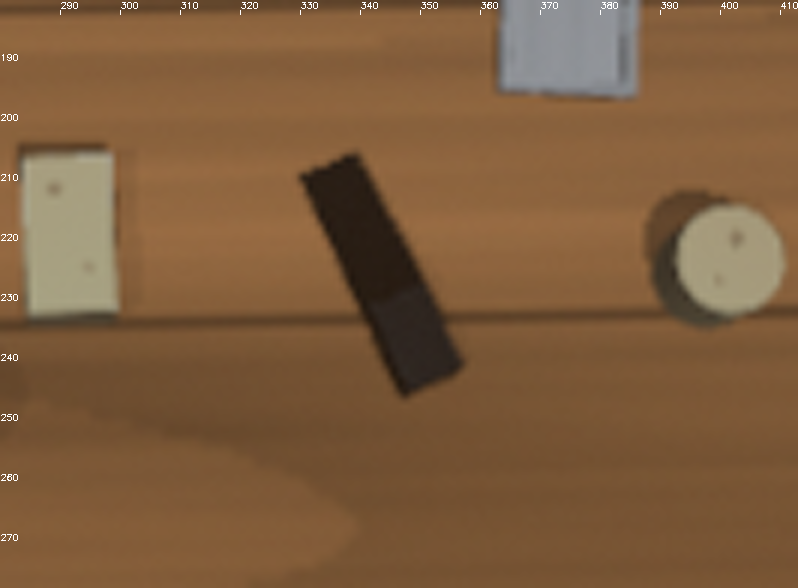

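```bash
cat > meas.py <<'E'
from h import *
a=load('top0')
def P(pts,x0,y0,z): 
    uv=[(x0+(x+.5)/6-.5,y0+(y+.5)/6-.5) for x,y in pts]
    return onplane(a,uv,z)
def rep(n,p):
    c=p.mean(0);e=[np.linalg.norm(p[(i+1)%4,:2]-p[i,:2]) for i in range(4)]
    an=[np.degrees(np.arctan2(*(p[(i+1)%4]-p[i])[[1,0]])) for i in range(4)]
    print(n,c.round(4),np.round(e,4),np.round(an,1))
print('core1',P([(432,292)],165,180,.06)); print('core2',P([(730,260)],280,180,.06))
rep('prism1',P([(127,220),(217,240),(180,397),(90,375)],165,180,.05))
rep('prism2',P([(22,155),(113,151),(120,312),(28,317)],280,180,.05))
w=P([(404,397),(464,363)],280,180,.034);w2=P([(300,177),(358,152)],280,180,.006)
print('wedge head',w.mean(0),'thin',w2.mean(0),(w.mean(0)+w2.mean(0))/2); d=(w2.mean(0)-w.mean(0));print(np.linalg.norm(d[:2]),np.degrees(np.arctan2(d[1],d[0])))
rep('rack',P([(65,178),(440,222),(412,409),(36,362)],165,125,.006));print(P([(141,275),(331,299)],165,125,.018))
rep('ptray',P([(22,32),(374,31),(379,247),(25,250)],265,125,.014))
rep('wtray',P([(597,113),(733,121),(727,426),(588,420)],265,125,.010))
# scene camera via depth
b=load('scene0')
for s,n in((a,'top'),(b,'scene')):
    X=bydepth(s);im=s['image'].astype(int);hsv=cv2.cvtColor(s['image'],cv2.COLOR_RGB2HSV)
    for nm,zlo,zhi in(('cream60',.054,.066),('cream50',.044,.054)):
        m=(X[...,2]>zlo)&(X[...,2]<zhi)&(X[...,0]>.2)&(X[...,0]<.8)&(np.abs(X[...,1])<.5)
        k,l,st,ce=cv2.connectedComponentsWithStats(m.astype(np.uint8))
        for i in range(1,k):
            if st[i,4]>60:
                p=X[l==i];q=cv2.minAreaRect(p[:,:2].astype(np.float32));print(n,nm,st[i,4],np.round(q[0],4),np.round(q[1],3),round(q[2],1),p[:,2].mean().round(4),im[l==i].mean(0).astype(int))
E
python3 meas.py
```

```text
core1 [[0.4171859 0.1487173 0.06     ]]
core2 [[ 0.4242942  -0.28088274  0.06      ]]
prism1 [0.4133 0.2719 0.05  ] [0.041  0.0705 0.0409 0.0698] [-103.3  167.4   75.7  -12.6]
prism2 [0.442  0.0056 0.05  ] [0.04   0.0712 0.0402 0.0716] [ -88.4 -178.6   92.2    1.3]
wedge head [ 0.37667628 -0.15308089  0.034     ] thin [ 0.47785313 -0.11215372  0.006     ] [ 0.4272647  -0.13261731  0.02      ]
0.1091411465019202 22.023885714584647
rack [0.5776 0.2436 0.006 ] [0.1759 0.0884 0.1748 0.0876] [-97.9 171.8  81.9  -7.5]
[[0.58369102 0.28615089 0.018     ]
 [0.57095409 0.19900391 0.018     ]]
ptray [ 0.6436 -0.0159  0.014 ] [0.1629 0.1027 0.1617 0.1037] [-90.8 179.6  89.6   0.3]
wtray [ 0.5802 -0.2262  0.01  ] [0.0631 0.1436 0.0633 0.1445] [-94.3 176.1  86.6  -4. ]
top cream60 244 [0.5054 0.0833] [0.045 0.046] 89.1 0.0599 [156  44  34]
top cream60 242 [ 0.4244 -0.2794] [0.045 0.046] 32.7 0.0603 [156 145 115]
top cream60 249 [0.4165 0.148 ] [0.047 0.045] 88.5 0.0598 [160 152 122]
top cream60 252 [0.3632 0.0661] [0.044 0.044] 89.8 0.0601 [161 103  30]
top cream60 263 [0.3097 0.1876] [0.046 0.045] 44.6 0.0606 [158 107 130]
top cream50 363 [0.441  0.0053] [0.039 0.07 ] 89.2 0.0497 [161 153 123]
top cream50 351 [0.4135 0.2723] [0.041 0.068] 75.7 0.0498 [159 149 120]
scene cream60 141 [0.314  0.1895] [0.047 0.049] 27.4 0.0596 [173  98 123]
scene cream60 165 [0.3695 0.067 ] [0.047 0.046] 81.3 0.0596 [174  94  31]
scene cream60 169 [0.4219 0.1498] [0.048 0.047] 1.1 0.0598 [162 149 120]
scene cream60 198 [0.5125 0.0841] [0.046 0.047] 62.0 0.0598 [161  25  20]
scene cream60 234 [ 0.4305 -0.2789] [0.049 0.047] 28.5 0.0592 [168 154 124]
scene cream60 96 [ 0.7846 -0.4968] [0.037 0.016] 24.8 0.0646 [189 175 142]
scene cream50 232 [0.4169 0.2737] [0.042 0.077] 75.3 0.05 [165 152 122]
scene cream50 294 [0.4463 0.0074] [0.073 0.041] 0.1 0.0497 [166 150 120]
scene cream50 64 [ 0.4439 -0.2824] [0.046 0.023] 76.3 0.049 [78 71 57]
```

```bash
python3 -m inch '[{"linear":[0.1,-0.2,0],"twist":-0.11,"gripper":1},{"linear":[0.2,-0.4,0],"twist":-0.22,"gripper":1},{"linear":[0.3,-0.6,0],"twist":-0.33,"gripper":1},{"linear":[0.4,-0.8,0],"twist":-0.44,"gripper":0.8},{"linear":[0.5,-1,0],"twist":-0.55,"gripper":0.8},{"linear":[0.5,-1,0],"twist":-0.66,"gripper":0.8},{"linear":[0.5,-1,0],"twist":-0.77,"gripper":0.8}]'
python3 -m inch '[{"linear":[0.2,-0.25,0],"twist":0,"gripper":0.8},{"linear":[0.4,-0.5,0],"twist":0,"gripper":0.8},{"linear":[0.5,-0.75,0],"twist":0,"gripper":0.8},{"linear":[0.6,-1,0],"twist":0,"gripper":0.8}]'
python3 -m inch '[{"linear":[0.2,-0.25,-0.2],"twist":0,"gripper":0.8},{"linear":[0.4,-0.5,-0.4],"twist":0,"gripper":0.8},{"linear":[0.5,-0.75,-0.6],"twist":0,"gripper":0.8},{"linear":[0.6,-1,-0.7],"twist":0,"gripper":0.8},{"linear":[0.6,-1,-0.7],"twist":0,"gripper":0.8}]'
```

```text
time: 0.68
tool_pos: [0.2891, 0.3943, 0.2271]
ee_rot: [-3.141, 0.0, 1.879]
wrist_force: [-0.5, 0.9, 0.3]
width: 0.0753
time: 1.02
tool_pos: [0.349, 0.2943, 0.2268]
ee_rot: [-3.14, 0.0, 1.887]
wrist_force: [0.4, -0.4, 0.1]
width: 0.0755
time: 1.43
tool_pos: [0.408, 0.1913, 0.1538]
ee_rot: [-3.135, 0.002, 1.881]
wrist_force: [-0.1, 0.0, 0.1]
width: 0.0749
```

```bash
python3 -m inch '[{"linear":[0.1,-0.22,0],"twist":0,"gripper":0.8},{"linear":[0.1,-0.42,0],"twist":0,"gripper":0.8},{"linear":[0.1,-0.42,-0.25],"twist":0,"gripper":0.8},{"linear":[0.1,-0.42,-0.25],"twist":0,"gripper":0.8}]'
python3 - <<'E'
from h import *
a=snap('top','top1');b=snap('scene','scene1')
o=robot.get_obs();p=o['tool_pos'];print(p)
im=a['image'][:,:,::-1];c=im[130:290,160:320]
c2=b['image'][:,:,::-1]
print(proj(a,[p,p-[0,0,.022]]),proj(b,[p,p-[0,0,.022]]))
u,v=proj(b,[p])[0].astype(int)
cv2.imwrite('pics/c1.png',np.hstack([cv2.resize(im[170:270,180:280],(400,400),interpolation=2),cv2.resize(c2[v-40:v+60,u-50:u+50],(400,400),interpolation=2)]));print(u-50,v-40)
E
```

```text
time: 1.77
tool_pos: [0.4165, 0.1529, 0.1293]
ee_rot: [-3.135, -0.001, 1.885]
wrist_force: [-0.2, 0.7, -0.7]
width: 0.0751
[0.41773418 0.15395121 0.13197757]
[[231.65253123 224.53656862]
 [232.57871925 225.6559641 ]] [[321.31968281 141.56879347]
 [320.82202056 148.54157444]]
271 101
```

View pics/c1.png

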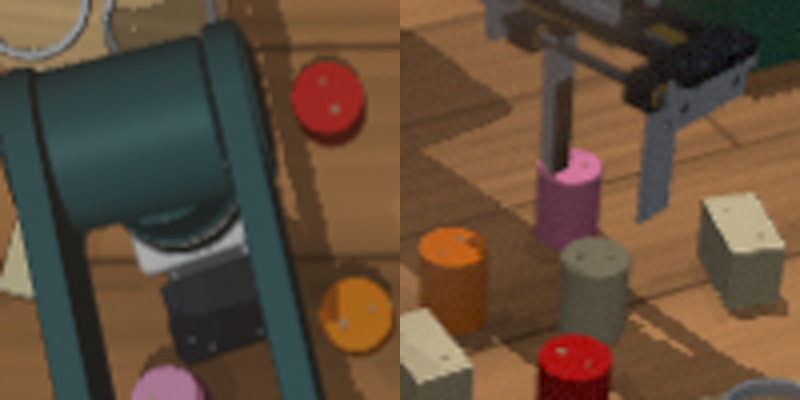

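```bash
python3 -m inch '[{"linear":[0,-0.05,-0.2],"twist":0,"gripper":0.8},{"linear":[0,-0.05,-0.4],"twist":0,"gripper":0.8},{"linear":[0,-0.05,-0.55],"twist":0,"gripper":0.8},{"linear":[0,-0.05,-0.7],"twist":0,"gripper":0.8},{"linear":[0,-0.05,-0.8],"twist":0,"gripper":0.8},{"linear":[0,-0.05,-0.88],"twist":0,"gripper":0.8},{"linear":[0,-0.05,-0.88],"twist":0,"gripper":0.8}]'
python3 - <<'E'
from h import *
b=snap('scene','scene2')
p=robot.get_obs()['tool_pos'];c2=b['image'][:,:,::-1]
u,v=proj(b,[p])[0].astype(int)
cv2.imwrite('pics/c2.png',cv2.resize(c2[v-60:v+60,u-70:u+70],None,fx=5,fy=5,interpolation=2));print(p,u-70,v-60)
E
```

```text
time: 2.45
tool_pos: [0.4179, 0.1489, 0.0436]
ee_rot: [-3.139, -0.0, 1.887]
wrist_force: [-1.5, 0.8, 0.3]
width: 0.0753
[0.41849484 0.14893048 0.04448284] 247 108
```

View pics/c2.png

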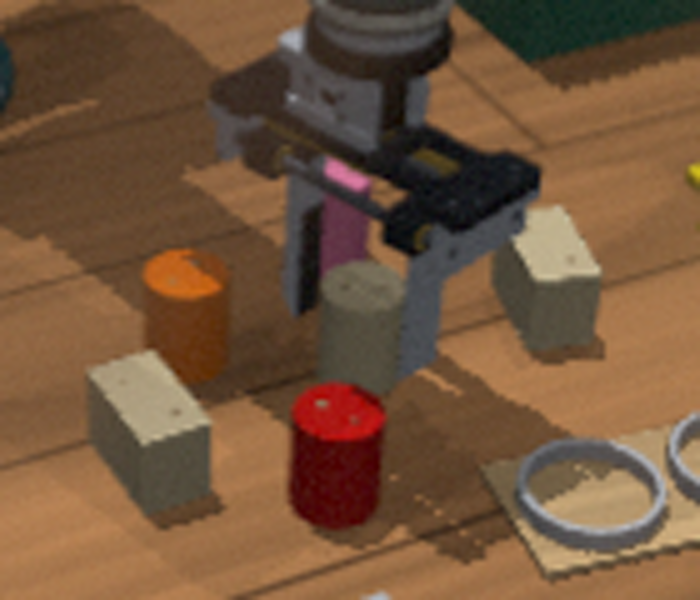

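```bash
python3 -m inch '[{"linear":[0.03,0.01,0],"twist":0,"gripper":0.8},{"linear":[0.03,0.01,0],"twist":0,"gripper":0.4},{"linear":[0.03,0.01,0],"twist":0,"gripper":0.4},{"linear":[0.03,0.01,0],"twist":0,"gripper":0.4},{"linear":[0.03,0.01,0],"twist":0,"gripper":0.4},{"linear":[0.03,0.01,0],"twist":0,"gripper":0.4},{"linear":[0.03,0.01,0],"twist":0,"gripper":0.4}]'
python3 -m inch '[{"linear":[0,0,0.1],"twist":0,"gripper":0.4},{"linear":[0,0,0.3],"twist":0,"gripper":0.4},{"linear":[0,0,0.5],"twist":0,"gripper":0.4},{"linear":[0,0,0.75],"twist":0,"gripper":0.4},{"linear":[0,0,0.9],"twist":0,"gripper":0.4},{"linear":[0,0,0.9],"twist":0,"gripper":0.4}]'
```

```text
time: 3.08
tool_pos: [0.4215, 0.1494, 0.0448]
ee_rot: [-3.141, 0.0, 1.886]
wrist_force: [-2.3, -0.8, 3.1]
width: 0.0475
time: 3.58
tool_pos: [0.4242, 0.1501, 0.1389]
ee_rot: [3.133, 0.001, 1.886]
wrist_force: [0.7, 1.1, -1.6]
width: 0.0471
```

```bash
python3 - <<'E'
from h import *
b=snap('scene','scene3')
im=b['image'][:,:,::-1]
cv2.imwrite('pics/c3.png',cv2.resize(im[150:250,300:430],None,fx=6,fy=6,interpolation=2))
cv2.imwrite('pics/c4.png',cv2.resize(im[215:305,180:350],None,fx=4.5,fy=4.5,interpolation=2))
p=robot.get_obs()['tool_pos'];print(p)
X=bydepth(b)
E
```

```text
[0.42300253 0.14986889 0.13658349]
```

View pics/c3.png

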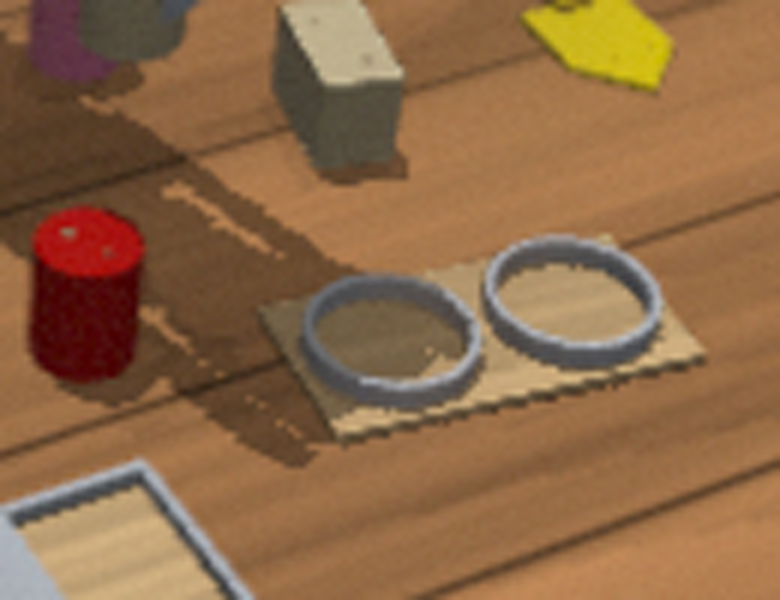

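View pics/c4.png

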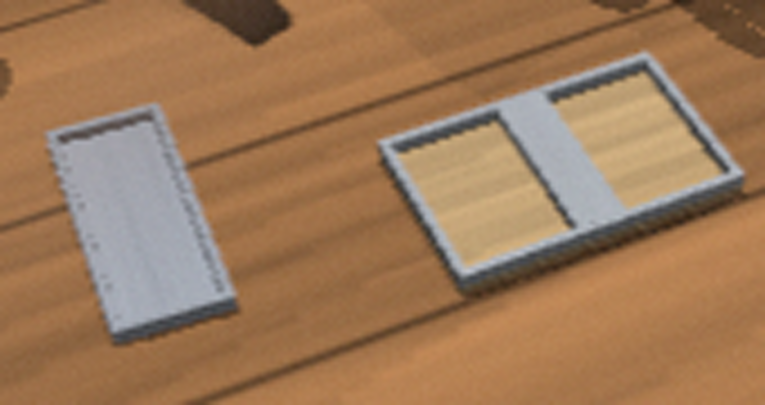

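```bash
python3 - <<'E'
from h import *
b=load('scene3')
f=lambda pts,x0,y0,k,z: onplane(b,[(x0+(x+.5)/k-.5,y0+(y+.5)/k-.5) for x,y in pts],z)
print(f([(392,334),(573,296)],300,150,6,.018))
for pts,z in (([(380,147),(648,53),(744,175),(462,278)],.014),([(48,133),(157,104),(238,298),(115,335)],.01)):
    q=f(pts,180,215,4.5,z);print(q.mean(0),[np.linalg.norm(q[i]-q[i-1]).round(4) for i in range(4)],[np.degrees(np.arctan2(*(q[i]-q[i-1])[[1,0]])).round(1) for i in range(4)])
# known point tests: joint-based finger tips / robot base?
E
```

```text
[[0.57915888 0.20070249 0.018     ]
 [0.59204718 0.28756253 0.018     ]]
[ 0.64928209 -0.01451578  0.014     ] [np.float64(0.098), np.float64(0.1619), np.float64(0.1006), np.float64(0.1609)] [np.float64(-179.7), np.float64(90.7), np.float64(-0.3), np.float64(-90.3)]
[ 0.58634759 -0.22396014  0.01      ] [np.float64(0.1443), np.float64(0.0597), np.float64(0.1439), np.float64(0.0617)] [np.float64(176.0), np.float64(86.0), np.float64(-3.2), np.float64(-93.6)]
```

```bash
python3 -m inch '[{"linear":[0.1,0.05,0],"twist":0,"gripper":0.4},{"linear":[0.35,0.15,0],"twist":0,"gripper":0.4},{"linear":[0.6,0.3,0],"twist":0,"gripper":0.4},{"linear":[0.85,0.4,0],"twist":0,"gripper":0.4},{"linear":[1,0.5,0],"twist":0,"gripper":0.4}]'
python3 -m inch '[{"linear":[0.2,0,0],"twist":0,"gripper":0.4},{"linear":[0.4,0,0],"twist":0,"gripper":0.4},{"linear":[0.53,0,0],"twist":0,"gripper":0.4},{"linear":[0.53,0,-0.15],"twist":0,"gripper":0.4},{"linear":[0.53,0,-0.3],"twist":0,"gripper":0.4},{"linear":[0.53,0,-0.45],"twist":0,"gripper":0.4},{"linear":[0.53,0,-0.5],"twist":0,"gripper":0.4},{"linear":[0.53,0,-0.5],"twist":0,"gripper":0.4}]'
python3 - <<'E'
from h import *
b=snap('scene','scene4')
p=robot.get_obs()['tool_pos'];c2=b['image'][:,:,::-1]
u,v=proj(b,[p])[0].astype(int)
cv2.imwrite('pics/c5.png',cv2.resize(c2[v-50:v+50,u-60:u+70],None,fx=6,fy=6,interpolation=2));print(p,u-60,v-50)
E
```

```text
time: 4.05
tool_pos: [0.5226, 0.1997, 0.132]
ee_rot: [-3.139, 0.0, 1.886]
wrist_force: [-0.3, -0.3, -2.0]
width: 0.0479
time: 4.72
tool_pos: [0.5723, 0.1989, 0.0804]
ee_rot: [-3.134, -0.001, 1.886]
wrist_force: [-1.0, 0.7, -1.3]
width: 0.0474
[0.5733711  0.1992389  0.08237095] 306 134
```

View pics/c5.png

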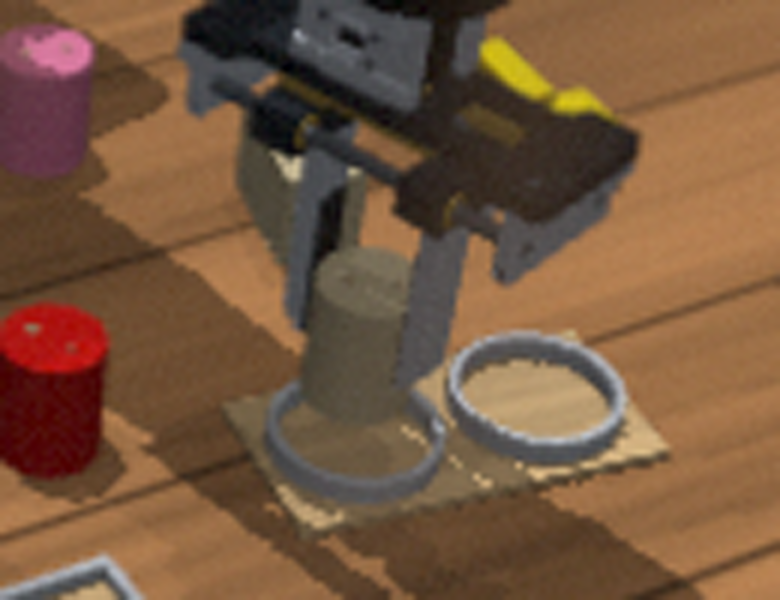

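```bash
python3 - <<'E'
from h import *
b=load('scene4')
f=lambda pts,z: onplane(b,[(306+(x+.5)/6-.5,134+(y+.5)/6-.5) for x,y in pts],z)
print(f([(352,395)],.0375),f([(365,283)],.0975),f([(355,435),(536,395)],.018))
E
```

```text
[[0.57702029 0.19714329 0.0375    ]] [[0.57544507 0.19567932 0.0975    ]] [[0.58174843 0.19845816 0.018     ]
 [0.59353728 0.28591214 0.018     ]]
```

```bash
python3 -m inch '[{"linear":[0.03,0.02,-0.05],"twist":0,"gripper":0.4},{"linear":[0.03,0.02,-0.15],"twist":0,"gripper":0.4},{"linear":[0.03,0.02,-0.22],"twist":0,"gripper":0.4},{"linear":[0.03,0.02,-0.27],"twist":0,"gripper":0.4},{"linear":[0.03,0.02,-0.3],"twist":0,"gripper":0.4},{"linear":[0.03,0.02,-0.32],"twist":0,"gripper":0.4},{"linear":[0.03,0.02,-0.33],"twist":0,"gripper":0.4},{"linear":[0.03,0.02,-0.33],"twist":0,"gripper":0.4}]'
```

```text
time: 5.43
tool_pos: [0.5776, 0.2015, 0.0514]
ee_rot: [3.142, 0.0, 1.886]
wrist_force: [0.8, -0.2, -1.8]
width: 0.0476
```

```bash
python3 -m inch '[{"linear":[0,0,-0.01],"twist":0,"gripper":0.4},{"linear":[0,0,-0.02],"twist":0,"gripper":0.4},{"linear":[0,0,-0.02],"twist":0,"gripper":0.4},{"linear":[0,0,-0.02],"twist":0,"gripper":0.4}]'
python3 - <<'E'
from h import *
b=snap('scene','scene5')
o=robot.get_obs();p=o['tool_pos'];c2=b['image'][:,:,::-1]
u,v=proj(b,[p])[0].astype(int)
cv2.imwrite('pics/c6.png',cv2.resize(c2[v-50:v+50,u-60:u+70],None,fx=6,fy=6,interpolation=2));print(p,o['wrist_force'],u-60,v-50)
E
```

```text
time: 5.77
tool_pos: [0.5781, 0.2016, 0.0508]
ee_rot: [3.14, 0.0, 1.886]
wrist_force: [-1.7, -0.6, 4.5]
width: 0.0477
[0.57807533 0.20165139 0.05085505] [-1.57264151 -0.25872709  5.7446834 ] 306 145
```

View pics/c6.png

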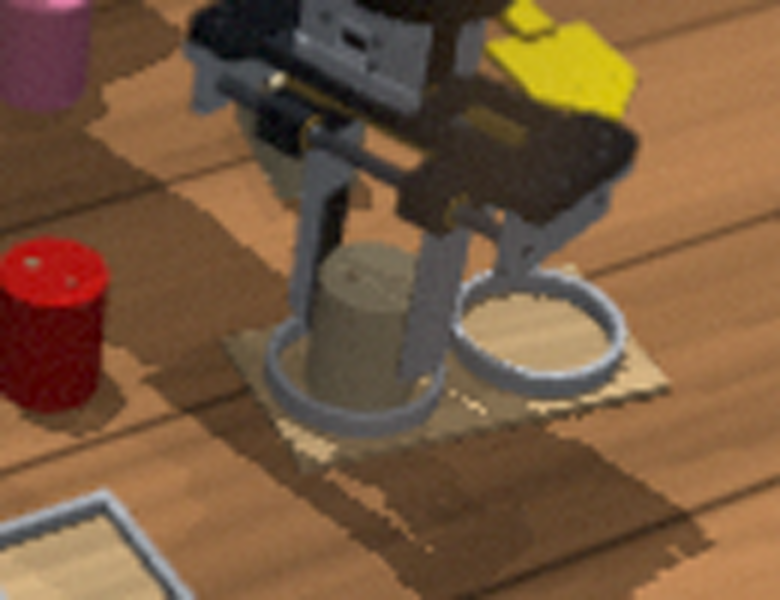

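```bash
python3 -m inch '[{"linear":[0,0,0],"twist":0,"gripper":0.7},{"linear":[0,0,0],"twist":0,"gripper":0.7},{"linear":[0,0,0],"twist":0,"gripper":0.7},{"linear":[0,0,0],"twist":0,"gripper":0.7},{"linear":[0,0,0.1],"twist":0,"gripper":0.7},{"linear":[0,0,0.3],"twist":0,"gripper":0.7},{"linear":[0,0,0.6],"twist":0,"gripper":0.7},{"linear":[0,0,0.9],"twist":0,"gripper":0.7},{"linear":[0,0,1],"twist":0,"gripper":0.7}]'
python3 - <<'E'
from h import *
b=snap('scene','scene6')
o=robot.get_obs();p=o['tool_pos'];c2=b['image'][:,:,::-1]
cv2.imwrite('pics/c7.png',cv2.resize(c2[150:250,300:430],None,fx=6,fy=6,interpolation=2));print(p)
E
```

```text
time: 6.57
tool_pos: [0.5801, 0.2022, 0.1557]
ee_rot: [3.132, 0.001, 1.886]
wrist_force: [0.5, 0.8, 1.5]
width: 0.0657
[0.58044891 0.20232983 0.15615383]
```

View pics/c7.png

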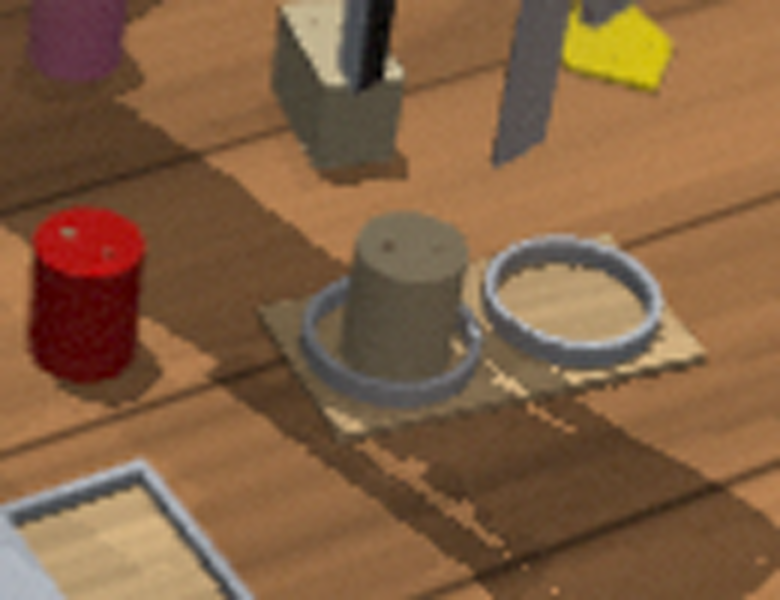

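```bash
M='[{"linear":[-0.1,-0.25,0],"twist":0,"gripper":0.8},{"linear":[-0.15,-0.5,0],"twist":0,"gripper":0.8},{"linear":[-0.2,-0.75,0],"twist":0,"gripper":0.8},{"linear":[-0.3,-1,0],"twist":0,"gripper":0.8}]' ; : 
python3 -m inch '[{"linear":[-0.1,-0.25,0],"twist":0,"gripper":0.8},{"linear":[-0.15,-0.5,0],"twist":0,"gripper":0.8},{"linear":[-0.2,-0.75,0],"twist":0,"gripper":0.8},{"linear":[-0.3,-1,0],"twist":0,"gripper":0.8}]'
python3 -m inch '[{"linear":[-0.1,-0.25,0],"twist":0,"gripper":0.8},{"linear":[-0.15,-0.5,0],"twist":0,"gripper":0.8},{"linear":[-0.2,-0.75,0],"twist":0,"gripper":0.8},{"linear":[-0.3,-1,0],"twist":0,"gripper":0.8}]'
python3 -m inch '[{"linear":[-0.1,-0.25,0],"twist":0,"gripper":0.8},{"linear":[-0.15,-0.5,0],"twist":0,"gripper":0.8},{"linear":[-0.2,-0.75,0],"twist":0,"gripper":0.8},{"linear":[-0.3,-1,0],"twist":0,"gripper":0.8}]'
python3 -m inch '[{"linear":[-0.1,-0.25,0],"twist":0,"gripper":0.8},{"linear":[-0.15,-0.5,0],"twist":0,"gripper":0.8},{"linear":[-0.2,-0.75,0],"twist":0,"gripper":0.8},{"linear":[-0.3,-1,0],"twist":0,"gripper":0.8}]'
python3 -m inch '[{"linear":[-0.1,-0.2,0],"twist":0,"gripper":0.8},{"linear":[-0.2,-0.5,0],"twist":0,"gripper":0.8},{"linear":[-0.3,-0.7,0],"twist":0,"gripper":0.8},{"linear":[-0.3,-0.82,0],"twist":0,"gripper":0.8},{"linear":[-0.3,-0.82,-0.2],"twist":0,"gripper":0.8},{"linear":[-0.3,-0.82,-0.3],"twist":0,"gripper":0.8},{"linear":[-0.3,-0.82,-0.3],"twist":0,"gripper":0.8}]'
python3 - <<'E'
from h import *
b=snap('scene','scene7')
p=robot.get_obs()['tool_pos'];c2=b['image'][:,:,::-1]
cv2.imwrite('pics/c8.png',cv2.resize(c2[160:290,80:250],None,fx=4.5,fy=4.5,interpolation=2));print(p)
E
```

```text
time: 6.95
tool_pos: [0.5469, 0.1006, 0.1476]
ee_rot: [-3.14, -0.0, 1.887]
wrist_force: [0.7, 0.1, -0.8]
width: 0.0752
time: 7.28
tool_pos: [0.5168, 0.0004, 0.1478]
ee_rot: [-3.14, -0.001, 1.887]
wrist_force: [-0.1, -0.4, 1.4]
width: 0.0753
time: 7.62
tool_pos: [0.4869, -0.0994, 0.1479]
ee_rot: [-3.14, -0.001, 1.887]
wrist_force: [0.1, 0.1, -0.2]
width: 0.075
time: 7.95
tool_pos: [0.4569, -0.1993, 0.1479]
ee_rot: [-3.141, -0.002, 1.887]
wrist_force: [-0.2, -0.4, 0.0]
width: 0.0753
time: 8.53
tool_pos: [0.4261, -0.2786, 0.1155]
ee_rot: [-3.138, -0.007, 1.887]
wrist_force: [-0.3, 0.1, -0.1]
width: 0.0753
[ 0.42678742 -0.27887603  0.11706939]
```

View pics/c8.png

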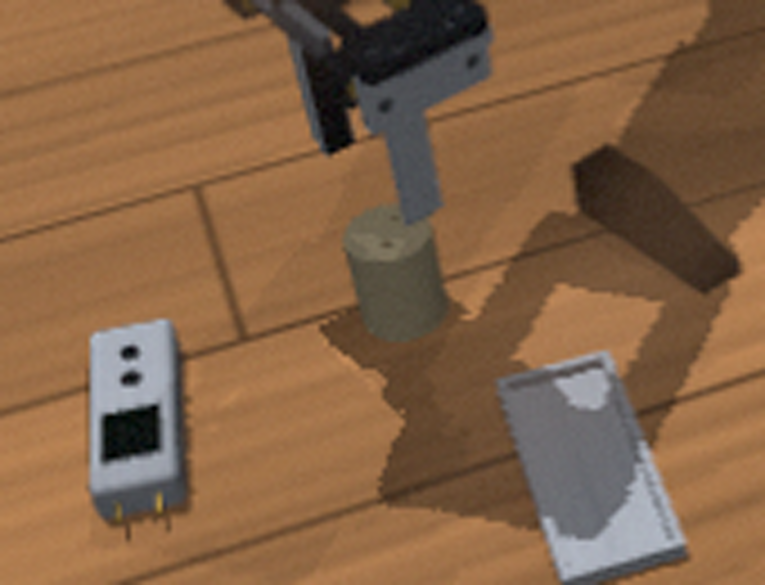

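```bash
python3 - <<'E'
from h import *
b=load('scene7')
print(onplane(b,[(163.6,200.5)],.095),onplane(b,[(165.8,211.8)],.06))
E
python3 -m inch '[{"linear":[0.01,0,-0.15],"twist":0,"gripper":0.8},{"linear":[0.01,0,-0.3],"twist":0,"gripper":0.8},{"linear":[0.01,0,-0.45],"twist":0,"gripper":0.8},{"linear":[0.01,0,-0.6],"twist":0,"gripper":0.8},{"linear":[0.01,0,-0.7],"twist":0,"gripper":0.8},{"linear":[0.01,0,-0.75],"twist":0,"gripper":0.8},{"linear":[0.01,0,-0.75],"twist":0,"gripper":0.8}]'
python3 -m inch '[{"linear":[0,0,0],"twist":0,"gripper":0.4},{"linear":[0,0,0],"twist":0,"gripper":0.4},{"linear":[0,0,0],"twist":0,"gripper":0.4},{"linear":[0,0,0],"twist":0,"gripper":0.4},{"linear":[0,0,0],"twist":0,"gripper":0.4},{"linear":[0,0,0],"twist":0,"gripper":0.4}]'
```

```text
[[ 0.43090901 -0.27860168  0.095     ]] [[ 0.43157309 -0.27949365  0.06      ]]
time: 9.17
tool_pos: [0.4284, -0.2796, 0.0436]
ee_rot: [-3.141, -0.002, 1.887]
wrist_force: [0.2, 0.3, 0.1]
width: 0.0749
time: 9.67
tool_pos: [0.4286, -0.281, 0.0453]
ee_rot: [-3.141, 0.001, 1.886]
wrist_force: [-1.7, -0.3, 4.2]
width: 0.0476
```

```bash

python3 -m inch '[{"linear":[0,0,0.1],"twist":0,"gripper":0.4},{"linear":[0,0,0.3],"twist":0,"gripper":0.4},{"linear":[0,0,0.55],"twist":0,"gripper":0.4},{"linear":[0,0,0.8],"twist":0,"gripper":0.4},{"linear":[0,0,0.95],"twist":0,"gripper":0.4},{"linear":[0,0,1],"twist":0,"gripper":0.4}]'
python3 -m inch '[{"linear":[0.1,0.1,0],"twist":0,"gripper":0.4},{"linear":[0.15,0.3,0],"twist":0,"gripper":0.4},{"linear":[0.2,0.55,0],"twist":0,"gripper":0.4},{"linear":[0.25,0.8,0],"twist":0,"gripper":0.4},{"linear":[0.3,1,0],"twist":0,"gripper":0.4}]'
python3 -m inch '[{"linear":[0.05,0.25,0],"twist":0,"gripper":0.4},{"linear":[0.15,0.5,0],"twist":0,"gripper":0.4},{"linear":[0.2,0.75,0],"twist":0,"gripper":0.4},{"linear":[0.3,1,0],"twist":0,"gripper":0.4}]'
python3 -m inch '[{"linear":[0.05,0.25,0],"twist":0,"gripper":0.4},{"linear":[0.15,0.5,0],"twist":0,"gripper":0.4},{"linear":[0.2,0.75,0],"twist":0,"gripper":0.4},{"linear":[0.3,1,0],"twist":0,"gripper":0.4}]'
python3 -m inch '[{"linear":[0.05,0.25,0],"twist":0,"gripper":0.4},{"linear":[0.15,0.5,0],"twist":0,"gripper":0.4},{"linear":[0.2,0.75,0],"twist":0,"gripper":0.4},{"linear":[0.3,1,0],"twist":0,"gripper":0.4}]'
python3 -m inch '[{"linear":[0.05,0.25,0],"twist":0,"gripper":0.4},{"linear":[0.15,0.5,0],"twist":0,"gripper":0.4},{"linear":[0.2,0.75,0],"twist":0,"gripper":0.4},{"linear":[0.3,1,0],"twist":0,"gripper":0.4}]'
python3 -m inch '[{"linear":[0.05,0.25,0],"twist":0,"gripper":0.4},{"linear":[0.1,0.5,0],"twist":0,"gripper":0.4},{"linear":[0.1,0.66,0],"twist":0,"gripper":0.4},{"linear":[0.1,0.66,-0.15],"twist":0,"gripper":0.4},{"linear":[0.1,0.66,-0.35],"twist":0,"gripper":0.4},{"linear":[0.1,0.66,-0.5],"twist":0,"gripper":0.4},{"linear":[0.1,0.66,-0.6],"twist":0,"gripper":0.4},{"linear":[0.1,0.66,-0.6],"twist":0,"gripper":0.4}]'
python3 - <<'E'
from h import *
b=snap('scene','scene8')
p=robot.get_obs()['tool_pos'];c2=b['image'][:,:,::-1]
u,v=proj(b,[p])[0].astype(int)
cv2.imwrite('pics/c9.png',cv2.resize(c2[v-50:v+50,u-70:u+60],None,fx=6,fy=6,interpolation=2));print(p,u-70,v-50)
E
```

```text
time: 10.17
tool_pos: [0.4301, -0.2813, 0.1482]
ee_rot: [3.138, 0.005, 1.887]
wrist_force: [0.3, 0.4, -1.5]
width: 0.0476
time: 10.58
tool_pos: [0.4581, -0.1785, 0.1433]
ee_rot: [-3.141, -0.002, 1.886]
wrist_force: [-0.1, 0.3, -1.2]
width: 0.0474
time: 10.92
tool_pos: [0.4877, -0.0789, 0.1434]
ee_rot: [-3.14, -0.002, 1.886]
wrist_force: [0.0, -0.2, -1.9]
width: 0.0476
time: 11.25
tool_pos: [0.5177, 0.0211, 0.1433]
ee_rot: [-3.139, -0.001, 1.887]
wrist_force: [1.1, -0.2, -2.0]
width: 0.0475
time: 11.58
tool_pos: [0.5476, 0.121, 0.1432]
ee_rot: [-3.139, -0.001, 1.887]
wrist_force: [0.3, -0.9, -1.1]
width: 0.0475
time: 11.92
tool_pos: [0.5776, 0.2209, 0.1431]
ee_rot: [-3.139, -0.001, 1.887]
wrist_force: [0.5, -0.0, -2.3]
width: 0.0473
time: 12.58
tool_pos: [0.5863, 0.2845, 0.0803]
ee_rot: [-3.134, 0.0, 1.886]
wrist_force: [-1.0, 0.6, -2.6]
width: 0.0474
[0.58733302 0.28489552 0.08238911] 327 128
```

View pics/c9.png

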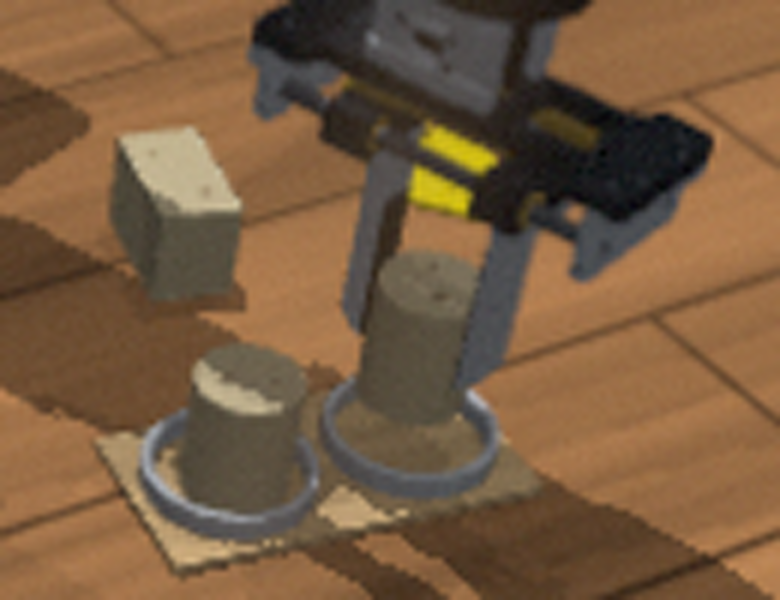

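```bash
python3 -m inch '[{"linear":[0.01,0.01,-0.05],"twist":0,"gripper":0.4},{"linear":[0.01,0.01,-0.15],"twist":0,"gripper":0.4},{"linear":[0.01,0.01,-0.22],"twist":0,"gripper":0.4},{"linear":[0.01,0.01,-0.27],"twist":0,"gripper":0.4},{"linear":[0.01,0.01,-0.3],"twist":0,"gripper":0.4},{"linear":[0.01,0.01,-0.32],"twist":0,"gripper":0.4},{"linear":[0.01,0.01,-0.33],"twist":0,"gripper":0.4},{"linear":[0.01,0.01,-0.34],"twist":0,"gripper":0.4},{"linear":[0.01,0.01,-0.35],"twist":0,"gripper":0.4},{"linear":[0.01,0.01,-0.35],"twist":0,"gripper":0.4}]'
python3 - <<'E'
from h import *
b=snap('scene','scene9')
o=robot.get_obs();p=o['tool_pos'];c2=b['image'][:,:,::-1]
u,v=proj(b,[p])[0].astype(int)
cv2.imwrite('pics/c10.png',cv2.resize(c2[v-50:v+50,u-70:u+60],None,fx=6,fy=6,interpolation=2));print(p,o['wrist_force'])
E
```

```text
time: 13.47
tool_pos: [0.5894, 0.2865, 0.0513]
ee_rot: [3.142, 0.0, 1.887]
wrist_force: [-4.2, -1.2, 5.2]
width: 0.0478
[0.58941508 0.28646789 0.05135866] [-5.10636176 -2.02132811  5.01005794]
```

View pics/c10.png

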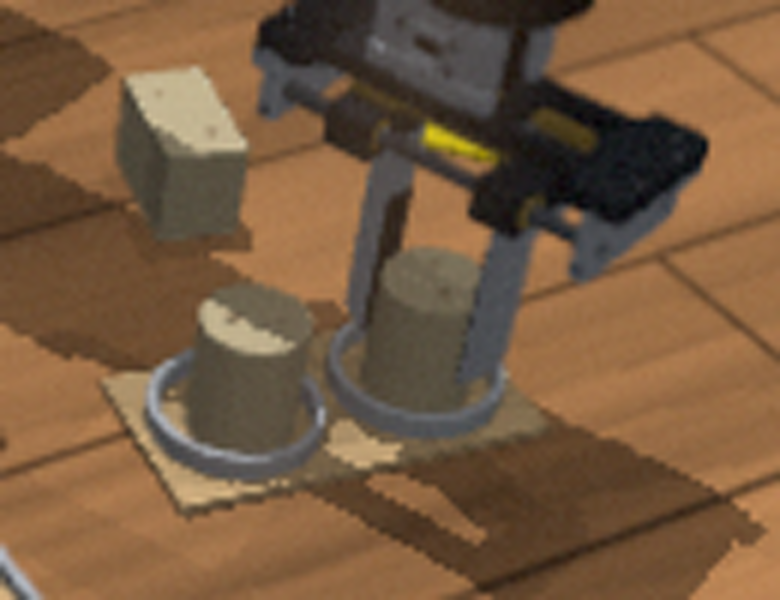

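```bash
python3 -m inch '[{"linear":[0,0,0],"twist":0,"gripper":0.7},{"linear":[0,0,0],"twist":0,"gripper":0.7},{"linear":[0,0,0],"twist":0,"gripper":0.7},{"linear":[0,0,0],"twist":0,"gripper":0.7},{"linear":[0,0,0.1],"twist":0,"gripper":0.7},{"linear":[0,0,0.3],"twist":0,"gripper":0.7},{"linear":[0,0,0.6],"twist":0,"gripper":0.7},{"linear":[0,0,0.9],"twist":0,"gripper":0.7},{"linear":[0,0,1],"twist":0,"gripper":0.7}]'
python3 -m inch '[{"linear":[-0.1,0,0],"twist":0.1,"gripper":0.75},{"linear":[-0.2,0,0],"twist":0.2,"gripper":0.75},{"linear":[-0.4,0,0],"twist":0.3,"gripper":0.75},{"linear":[-0.6,0,0],"twist":0.4,"gripper":0.75},{"linear":[-0.8,0,0],"twist":0.5,"gripper":0.75},{"linear":[-1,0,0],"twist":0.6,"gripper":0.75},{"linear":[-1,0,0],"twist":0.7,"gripper":0.75},{"linear":[-1,0,0],"twist":0.8,"gripper":0.75},{"linear":[-1,0,0],"twist":0.9,"gripper":0.75},{"linear":[-1,0,0],"twist":0.97,"gripper":0.75}]'
python3 -m inch '[{"linear":[-0.25,-0.05,0],"twist":0,"gripper":0.75},{"linear":[-0.5,-0.1,0],"twist":0,"gripper":0.75},{"linear":[-0.75,-0.15,0],"twist":0,"gripper":0.75},{"linear":[-0.75,-0.15,-0.2],"twist":0,"gripper":0.75},{"linear":[-0.75,-0.15,-0.4],"twist":0,"gripper":0.75},{"linear":[-0.75,-0.15,-0.4],"twist":0,"gripper":0.75}]'
python3 - <<'E'
from h import *
b=snap('scene','scene10')
o=robot.get_obs();p=o['tool_pos'];c2=b['image'][:,:,::-1]
cv2.imwrite('pics/c11.png',cv2.resize(c2[110:230,300:440],None,fx=5,fy=5,interpolation=2));print(p,o['wrist_force'],proj(b,[p]))
E
```

```text
time: 14.27
tool_pos: [0.592, 0.2875, 0.1561]
ee_rot: [3.132, -0.001, 1.886]
wrist_force: [1.1, -0.4, 0.1]
width: 0.0658
time: 15.1
tool_pos: [0.4893, 0.2865, 0.1492]
ee_rot: [-3.142, -0.0, 2.907]
wrist_force: [0.7, 0.3, 0.5]
width: 0.0705
time: 15.6
tool_pos: [0.4118, 0.2703, 0.1055]
ee_rot: [-3.137, -0.005, 2.903]
wrist_force: [0.1, -0.7, -0.8]
width: 0.0704
[0.41287235 0.27072746 0.10730161] [-0.66503403  0.20110035  0.58997193] [[356.53097381 138.49890429]]
```

View pics/c11.png

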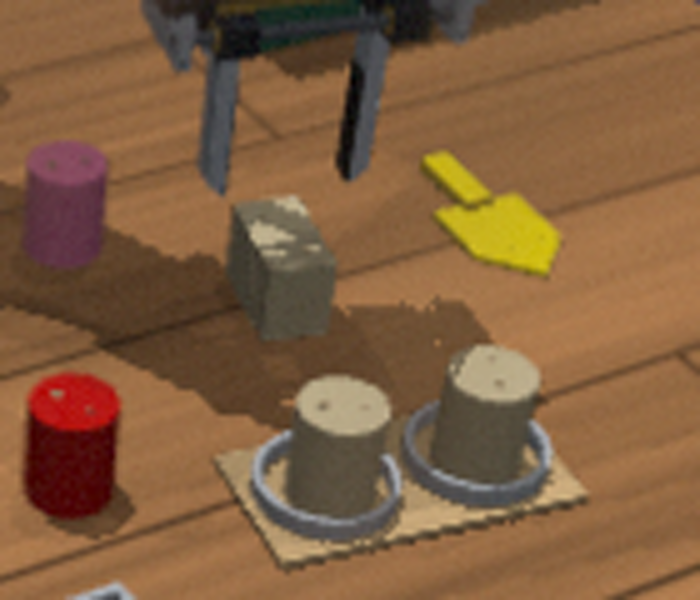

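```bash
python3 -m inch '[{"linear":[0,0,-0.15],"twist":0,"gripper":0.75},{"linear":[0,0,-0.3],"twist":0,"gripper":0.75},{"linear":[0,0,-0.45],"twist":0,"gripper":0.75},{"linear":[0,0,-0.6],"twist":0,"gripper":0.75},{"linear":[0,0,-0.7],"twist":0,"gripper":0.75},{"linear":[0,0,-0.72],"twist":0,"gripper":0.75},{"linear":[0,0,-0.72],"twist":0,"gripper":0.75}]'
python3 -m inch '[{"linear":[0,0,0],"twist":0,"gripper":0.3},{"linear":[0,0,0],"twist":0,"gripper":0.3},{"linear":[0,0,0],"twist":0,"gripper":0.3},{"linear":[0,0,0],"twist":0,"gripper":0.3},{"linear":[0,0,0],"twist":0,"gripper":0.3},{"linear":[0,0,0],"twist":0,"gripper":0.3},{"linear":[0,0,0],"twist":0,"gripper":0.3}]'
python3 - <<'E'
from h import *
b=snap('scene','scene11')
o=robot.get_obs();p=o['tool_pos'];c2=b['image'][:,:,::-1]
cv2.imwrite('pics/c12.png',cv2.resize(c2[110:230,300:440],None,fx=5,fy=5,interpolation=2));print(p,o['wrist_force'])
E
```

```text
time: 16.23
tool_pos: [0.4147, 0.2715, 0.0375]
ee_rot: [-3.141, -0.001, 2.902]
wrist_force: [-0.3, 1.2, 0.7]
width: 0.0702
time: 16.82
tool_pos: [0.4152, 0.2724, 0.0383]
ee_rot: [3.139, 0.001, 2.902]
wrist_force: [0.6, 2.7, 3.0]
width: 0.0398
[0.41523486 0.2724588  0.03834331] [0.30268756 3.4234554  2.42417676]
```

View pics/c12.png

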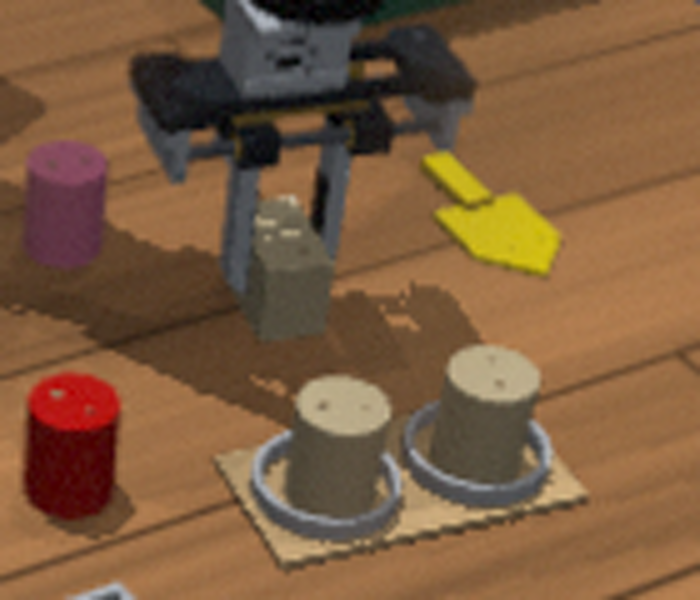

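```bash

python3 -m inch '[{"linear":[0,0,0.1],"twist":0,"gripper":0.3},{"linear":[0,0,0.3],"twist":0,"gripper":0.3},{"linear":[0,0,0.55],"twist":0,"gripper":0.3},{"linear":[0,0,0.8],"twist":0,"gripper":0.3},{"linear":[0,0,1],"twist":0,"gripper":0.3},{"linear":[0,0,1],"twist":0,"gripper":0.3}]'
python3 -m inch '[{"linear":[0.1,-0.1,0],"twist":0.03,"gripper":0.3},{"linear":[0.25,-0.25,0],"twist":0.08,"gripper":0.3},{"linear":[0.45,-0.45,0],"twist":0.13,"gripper":0.3},{"linear":[0.65,-0.65,0],"twist":0.18,"gripper":0.3},{"linear":[0.85,-0.85,0],"twist":0.23,"gripper":0.3},{"linear":[1,-1,0],"twist":0.23,"gripper":0.3}]'
python3 -m inch '[{"linear":[0.2,-0.2,0],"twist":0,"gripper":0.3},{"linear":[0.4,-0.4,0],"twist":0,"gripper":0.3},{"linear":[0.6,-0.6,0],"twist":0,"gripper":0.3},{"linear":[0.8,-0.8,0],"twist":0,"gripper":0.3},{"linear":[1,-1,0],"twist":0,"gripper":0.3}]'
python3 -m inch '[{"linear":[0.15,-0.2,0],"twist":0,"gripper":0.3},{"linear":[0.3,-0.4,0],"twist":0,"gripper":0.3},{"linear":[0.31,-0.42,-0.15],"twist":0,"gripper":0.3},{"linear":[0.31,-0.42,-0.35],"twist":0,"gripper":0.3},{"linear":[0.31,-0.42,-0.55],"twist":0,"gripper":0.3},{"linear":[0.31,-0.42,-0.65],"twist":0,"gripper":0.3},{"linear":[0.31,-0.42,-0.68],"twist":0,"gripper":0.3},{"linear":[0.31,-0.42,-0.68],"twist":0,"gripper":0.3}]'
python3 - <<'E'
from h import *
b=snap('scene','scene12')
o=robot.get_obs();p=o['tool_pos'];c2=b['image'][:,:,::-1]
cv2.imwrite('pics/c13.png',cv2.resize(c2[180:290,240:370],None,fx=5,fy=5,interpolation=2));print(p,o['wrist_force'])
E
```

```text
time: 17.37
tool_pos: [0.4166, 0.2719, 0.1419]
ee_rot: [3.138, 0.006, 2.902]
wrist_force: [1.1, -0.3, -3.3]
width: 0.0397
time: 17.87
tool_pos: [0.5145, 0.1691, 0.1349]
ee_rot: [-3.139, -0.004, -3.139]
wrist_force: [0.4, 0.9, -3.7]
width: 0.0398
time: 18.28
tool_pos: [0.6138, 0.0699, 0.1345]
ee_rot: [-3.141, -0.005, -3.14]
wrist_force: [-0.2, -0.5, -3.0]
width: 0.0398
time: 18.95
tool_pos: [0.644, 0.0296, 0.0669]
ee_rot: [-3.142, -0.005, -3.14]
wrist_force: [-0.1, -0.4, -3.4]
width: 0.0398
[0.64516724 0.02962236 0.06883359] [ 1.00171058  0.04802657 -3.3782799 ]
```

View pics/c13.png

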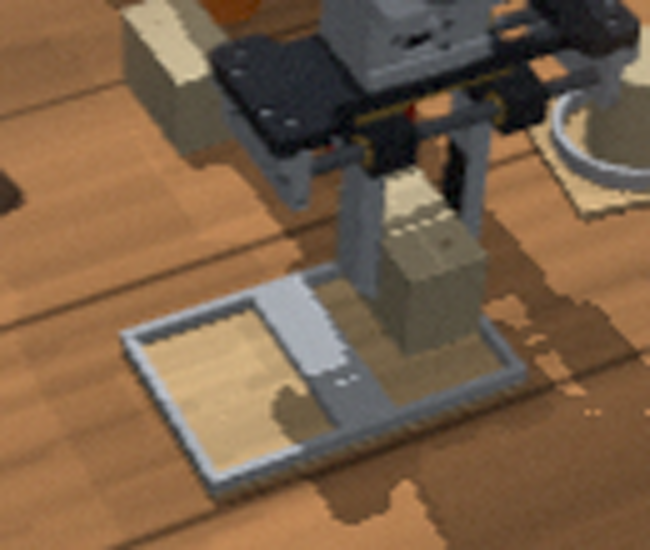

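```bash
python3 - <<'E'
from h import *
b=load('scene12')
f=lambda pts,z: onplane(b,[(240+(x+.5)/5-.5,180+(y+.5)/5-.5) for x,y in pts],z)
print(f([(478,340),(412,353)],.031)); print(f([(487,257),(403,274)],.081)); print(f([(122,335),(524,372),(218,485)],.014))
E
```

```text
[[0.6866869 0.0456043 0.031    ]
 [0.6807551 0.0141549 0.031    ]]
[[0.68378519 0.04716887 0.081     ]
 [0.67707595 0.00804092 0.081     ]]
[[ 0.59848545 -0.09470199  0.014     ]
 [ 0.70013158  0.06398913  0.014     ]
 [ 0.69996257 -0.09338143  0.014     ]]
```

```bash
python3 -m inch '[{"linear":[0.03,0.01,-0.05],"twist":0,"gripper":0.3},{"linear":[0.03,0.01,-0.12],"twist":0,"gripper":0.3},{"linear":[0.03,0.01,-0.18],"twist":0,"gripper":0.3},{"linear":[0.03,0.01,-0.22],"twist":0,"gripper":0.3},{"linear":[0.03,0.01,-0.24],"twist":0,"gripper":0.3},{"linear":[0.03,0.01,-0.25],"twist":0,"gripper":0.3},{"linear":[0.03,0.01,-0.26],"twist":0,"gripper":0.3},{"linear":[0.03,0.01,-0.27],"twist":0,"gripper":0.3},{"linear":[0.03,0.01,-0.27],"twist":0,"gripper":0.3}]'
python3 - <<'E'
from h import *
b=snap('scene','scene13')
o=robot.get_obs();p=o['tool_pos'];c2=b['image'][:,:,::-1]
cv2.imwrite('pics/c14.png',cv2.resize(c2[200:280,250:360],None,fx=7,fy=7,interpolation=2));print(p,o['wrist_force'])
E
```

```text
time: 19.75
tool_pos: [0.6484, 0.0306, 0.0444]
ee_rot: [3.142, 0.0, -3.14]
wrist_force: [-4.2, -0.5, 5.1]
width: 0.0395
[0.64842984 0.03060948 0.04433845] [-6.32334788  0.54126497  4.45435869]
```

View pics/c14.png

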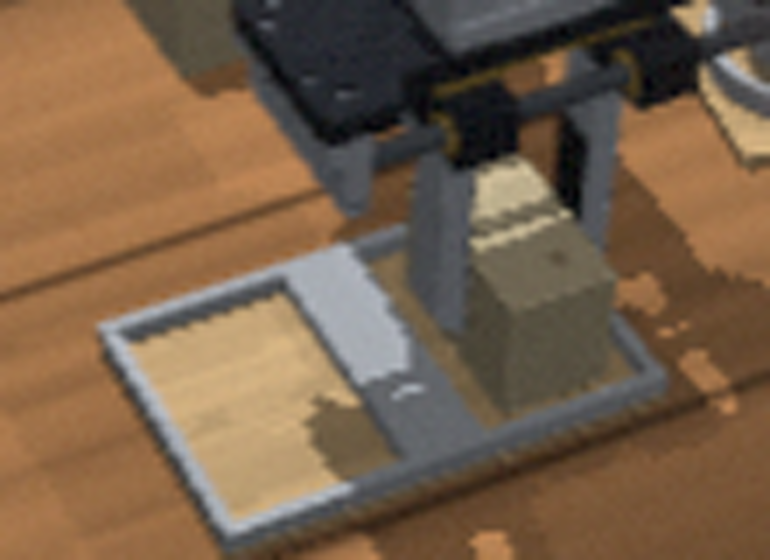

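```bash
python3 -m inch '[{"linear":[0,0,0],"twist":0,"gripper":0.6},{"linear":[0,0,0],"twist":0,"gripper":0.6},{"linear":[0,0,0],"twist":0,"gripper":0.6},{"linear":[0,0,0],"twist":0,"gripper":0.6},{"linear":[0,0,0.1],"twist":0,"gripper":0.6},{"linear":[0,0,0.3],"twist":0,"gripper":0.6},{"linear":[0,0,0.6],"twist":0,"gripper":0.6},{"linear":[0,0,0.9],"twist":0,"gripper":0.6},{"linear":[0,0,1],"twist":0,"gripper":0.6}]'
python3 -m inch '[{"linear":[-0.2,-0.05,0],"twist":0,"gripper":0.75},{"linear":[-0.4,-0.1,0],"twist":0,"gripper":0.75},{"linear":[-0.6,-0.1,0],"twist":0,"gripper":0.75},{"linear":[-0.8,-0.1,0],"twist":0,"gripper":0.75},{"linear":[-1,-0.1,0],"twist":0,"gripper":0.75}]'
python3 -m inch '[{"linear":[-0.25,-0.05,0],"twist":0,"gripper":0.75},{"linear":[-0.5,-0.1,0],"twist":0,"gripper":0.75},{"linear":[-0.75,-0.15,0],"twist":0,"gripper":0.75},{"linear":[-1,-0.15,0],"twist":0,"gripper":0.75},{"linear":[-1,-0.15,0],"twist":0,"gripper":0.75}]'
python3 -m inch '[{"linear":[-0.05,0,-0.15],"twist":0,"gripper":0.75},{"linear":[-0.05,0,-0.35],"twist":0,"gripper":0.75},{"linear":[-0.05,0,-0.35],"twist":0,"gripper":0.75}]'
python3 - <<'E'
from h import *
b=snap('scene','scene14')
o=robot.get_obs();p=o['tool_pos'];c2=b['image'][:,:,::-1]
cv2.imwrite('pics/c15.png',cv2.resize(c2[130:290,220:380],None,fx=4,fy=4,interpolation=2));print(p,o['wrist_force'])
E
```

```text
time: 20.55
tool_pos: [0.6513, 0.0304, 0.149]
ee_rot: [-3.141, 0.01, -3.14]
wrist_force: [0.7, -0.0, 1.3]
width: 0.0564
time: 20.97
tool_pos: [0.5476, 0.0204, 0.1421]
ee_rot: [3.141, -0.0, -3.14]
wrist_force: [0.2, -0.5, -0.1]
width: 0.0702
time: 21.38
tool_pos: [0.4449, 0.0056, 0.1418]
ee_rot: [3.141, -0.003, -3.141]
wrist_force: [0.4, 0.4, -0.1]
width: 0.0704
time: 21.63
tool_pos: [0.4415, 0.0058, 0.1041]
ee_rot: [3.141, -0.006, -3.14]
wrist_force: [0.0, 1.0, -0.4]
width: 0.0704
[0.44245666 0.00573231 0.10564813] [-0.22787035 -0.14141237 -0.39903843]
```

View pics/c15.png

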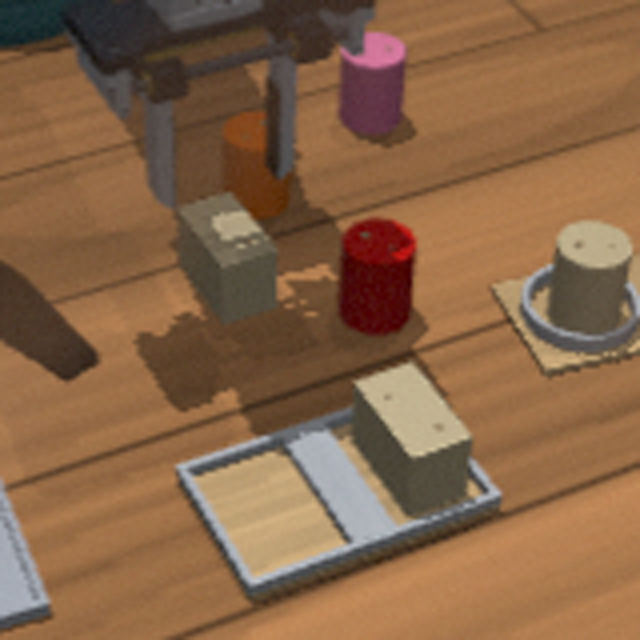

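```bash
python3 -m inch '[{"linear":[0,0,-0.15],"twist":0,"gripper":0.75},{"linear":[0,0,-0.3],"twist":0,"gripper":0.75},{"linear":[0,0,-0.45],"twist":0,"gripper":0.75},{"linear":[0,0,-0.6],"twist":0,"gripper":0.75},{"linear":[0,0,-0.68],"twist":0,"gripper":0.75},{"linear":[0,0,-0.7],"twist":0,"gripper":0.75},{"linear":[0,0,-0.7],"twist":0,"gripper":0.75}]'
python3 -m inch '[{"linear":[0,0,0],"twist":0,"gripper":0.3},{"linear":[0,0,0],"twist":0,"gripper":0.3},{"linear":[0,0,0],"twist":0,"gripper":0.3},{"linear":[0,0,0],"twist":0,"gripper":0.3},{"linear":[0,0,0],"twist":0,"gripper":0.3},{"linear":[0,0,0],"twist":0,"gripper":0.3},{"linear":[0,0,0],"twist":0,"gripper":0.3}]'
python3 -m inch '[{"linear":[0,0,0.1],"twist":0,"gripper":0.3},{"linear":[0,0,0.3],"twist":0,"gripper":0.3},{"linear":[0,0,0.55],"twist":0,"gripper":0.3},{"linear":[0,0,0.8],"twist":0,"gripper":0.3},{"linear":[0,0,1],"twist":0,"gripper":0.3},{"linear":[0,0,1],"twist":0,"gripper":0.3}]'
```

```text
time: 22.27
tool_pos: [0.444, 0.0056, 0.0377]
ee_rot: [3.141, -0.0, -3.14]
wrist_force: [0.1, -0.4, -0.8]
width: 0.0703
time: 22.85
tool_pos: [0.4442, 0.006, 0.0381]
ee_rot: [3.14, 0.001, -3.14]
wrist_force: [-0.1, 2.9, 3.5]
width: 0.04
time: 23.35
tool_pos: [0.4461, 0.0049, 0.1422]
ee_rot: [-3.14, 0.008, -3.14]
wrist_force: [1.0, -0.9, -1.7]
width: 0.0397
```

```bash

python3 -m inch '[{"linear":[0.1,-0.05,0],"twist":0,"gripper":0.3},{"linear":[0.3,-0.1,0],"twist":0,"gripper":0.3},{"linear":[0.5,-0.2,0],"twist":0,"gripper":0.3},{"linear":[0.75,-0.3,0],"twist":0,"gripper":0.3},{"linear":[1,-0.3,0],"twist":0,"gripper":0.3}]'
python3 -m inch '[{"linear":[0.25,-0.1,0],"twist":0,"gripper":0.3},{"linear":[0.5,-0.2,0],"twist":0,"gripper":0.3},{"linear":[0.75,-0.3,0],"twist":0,"gripper":0.3},{"linear":[0.95,-0.36,0],"twist":0,"gripper":0.3},{"linear":[1.0,-0.36,0],"twist":0,"gripper":0.3}]'
python3 -m inch '[{"linear":[0.05,0,-0.15],"twist":0,"gripper":0.3},{"linear":[0.05,0,-0.35],"twist":0,"gripper":0.3},{"linear":[0.05,0,-0.55],"twist":0,"gripper":0.3},{"linear":[0.05,0,-0.65],"twist":0,"gripper":0.3},{"linear":[0.05,0,-0.68],"twist":0,"gripper":0.3},{"linear":[0.05,0,-0.68],"twist":0,"gripper":0.3}]'
python3 - <<'E'
from h import *
b=snap('scene','scene15')
o=robot.get_obs();p=o['tool_pos'];c2=b['image'][:,:,::-1]
cv2.imwrite('pics/c16.png',cv2.resize(c2[190:290,240:370],None,fx=6,fy=6,interpolation=2));print(p,o['wrist_force'])
E
```

```text
time: 23.77
tool_pos: [0.5436, -0.0265, 0.1343]
ee_rot: [-3.14, -0.005, 3.141]
wrist_force: [-0.3, 0.5, -2.3]
width: 0.0398
time: 24.18
tool_pos: [0.6451, -0.0624, 0.133]
ee_rot: [-3.141, -0.004, 3.141]
wrist_force: [-0.2, 0.9, -2.8]
width: 0.04
time: 24.68
tool_pos: [0.6469, -0.06, 0.0671]
ee_rot: [3.141, -0.004, -3.14]
wrist_force: [0.6, 0.2, -2.3]
width: 0.04
[ 0.64808946 -0.06022061  0.06898491] [ 0.05821207  0.21326351 -2.80181182]
```

View pics/c16.png

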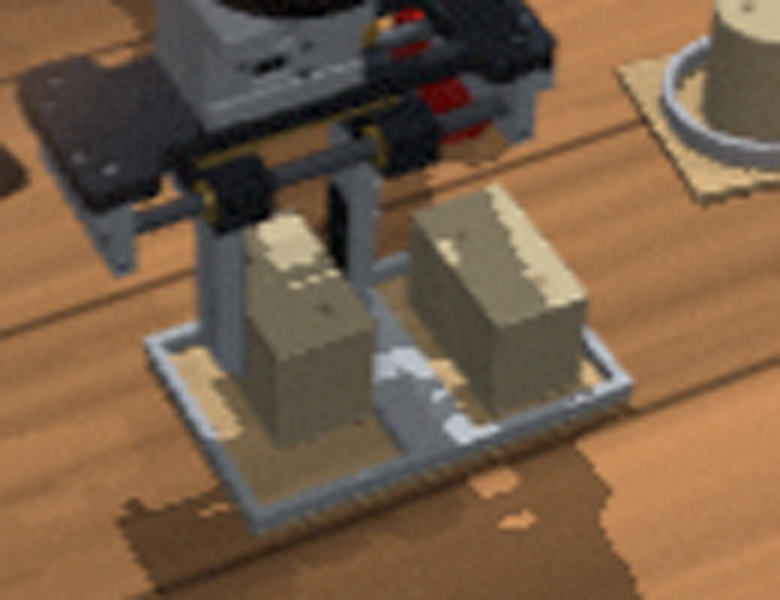

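Aligned over the bay; lower to the floor at commanded z 0.043.

```bash
python3 -m inch '[{"linear":[0,0,-0.05],"twist":0,"gripper":0.3},{"linear":[0,0,-0.12],"twist":0,"gripper":0.3},{"linear":[0,0,-0.18],"twist":0,"gripper":0.3},{"linear":[0,0,-0.22],"twist":0,"gripper":0.3},{"linear":[0,0,-0.24],"twist":0,"gripper":0.3},{"linear":[0,0,-0.25],"twist":0,"gripper":0.3},{"linear":[0,0,-0.26],"twist":0,"gripper":0.3},{"linear":[0,0,-0.27],"twist":0,"gripper":0.3},{"linear":[0,0,-0.27],"twist":0,"gripper":0.3}]'
python3 - <<'E'
from h import *
b=snap('scene','scene16')
o=robot.get_obs();p=o['tool_pos'];c2=b['image'][:,:,::-1]
cv2.imwrite('pics/c17.png',cv2.resize(c2[190:290,240:370],None,fx=6,fy=6,interpolation=2));print(p,o['wrist_force'])
E
```

```text
time: 25.48
tool_pos: [0.6487, -0.0605, 0.0442]
ee_rot: [-3.142, 0.0, -3.14]
wrist_force: [-3.8, 0.2, 5.2]
width: 0.0397
[ 0.64865079 -0.06047108  0.044204  ] [-4.25913243 -0.4006294   5.46754584]
```

View pics/c17.png

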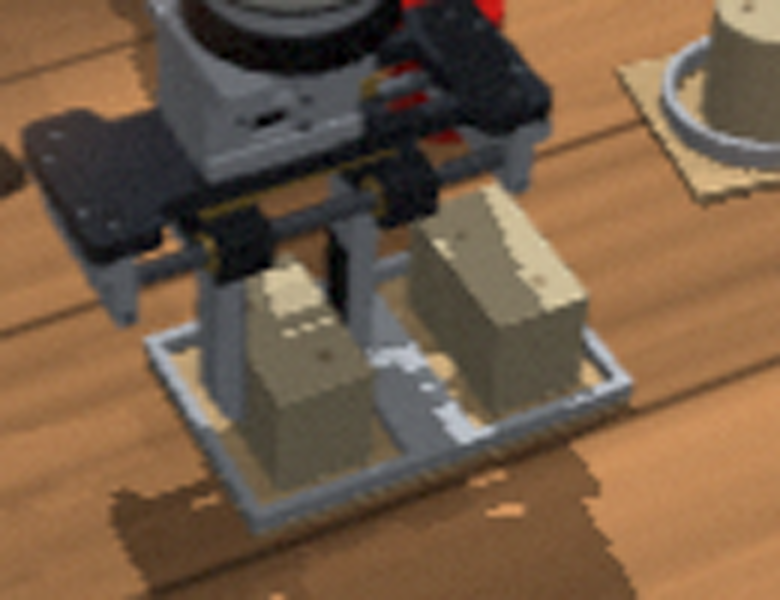

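```bash
python3 -m inch '[{"linear":[0,0,0],"twist":0,"gripper":0.6},{"linear":[0,0,0],"twist":0,"gripper":0.6},{"linear":[0,0,0],"twist":0,"gripper":0.6},{"linear":[0,0,0],"twist":0,"gripper":0.6},{"linear":[0,0,0.1],"twist":0,"gripper":0.6},{"linear":[0,0,0.3],"twist":0,"gripper":0.6},{"linear":[0,0,0.6],"twist":0,"gripper":0.6},{"linear":[0,0,0.9],"twist":0,"gripper":0.6},{"linear":[0,0,1],"twist":0,"gripper":0.6}]'
python3 -m inch '[{"linear":[-0.2,-0.05,0],"twist":0.1,"gripper":0.6},{"linear":[-0.4,-0.1,0],"twist":0.2,"gripper":0.6},{"linear":[-0.6,-0.2,0],"twist":0.3,"gripper":0.6},{"linear":[-0.8,-0.3,0],"twist":0.37,"gripper":0.6},{"linear":[-1,-0.4,0],"twist":0.37,"gripper":0.6}]'
python3 -m inch '[{"linear":[-0.2,-0.05,0],"twist":0,"gripper":0.6},{"linear":[-0.4,-0.1,0],"twist":0,"gripper":0.6},{"linear":[-0.6,-0.2,0],"twist":0,"gripper":0.6},{"linear":[-0.8,-0.3,0],"twist":0,"gripper":0.6},{"linear":[-1,-0.39,0],"twist":0,"gripper":0.6}]'
python3 -m inch '[{"linear":[-0.2,0,0],"twist":0,"gripper":0.6},{"linear":[-0.37,0,0],"twist":0,"gripper":0.6},{"linear":[-0.37,0,-0.2],"twist":0,"gripper":0.6},{"linear":[-0.37,0,-0.4],"twist":0,"gripper":0.6},{"linear":[-0.37,0,-0.6],"twist":0,"gripper":0.6},{"linear":[-0.37,0,-0.6],"twist":0,"gripper":0.6}]'
python3 - <<'E'
from h import *
b=snap('scene','scene17')
o=robot.get_obs();p=o['tool_pos'];c2=b['image'][:,:,::-1]
cv2.imwrite('pics/c18.png',cv2.resize(c2[160:290,170:330],None,fx=4.5,fy=4.5,interpolation=2));print(p,o['wrist_force'])
E
```

```text
time: 26.28
tool_pos: [0.6512, -0.0609, 0.149]
ee_rot: [-3.14, 0.01, -3.14]
wrist_force: [1.0, 0.1, 1.1]
width: 0.0565
time: 26.7
tool_pos: [0.5476, -0.1006, 0.1421]
ee_rot: [3.141, -0.0, -2.75]
wrist_force: [-0.6, -0.3, -0.4]
width: 0.0566
time: 27.12
tool_pos: [0.4475, -0.1397, 0.1421]
ee_rot: [3.141, -0.0, -2.752]
wrist_force: [-0.3, 0.2, 0.7]
width: 0.0563
time: 27.62
tool_pos: [0.4086, -0.1381, 0.0783]
ee_rot: [3.135, -0.005, -2.753]
wrist_force: [-0.3, -0.2, 0.8]
width: 0.0566
[ 0.40980053 -0.13858052  0.08033666] [ 1.04339857 -0.11108144 -0.24337519]
```

View pics/c18.png

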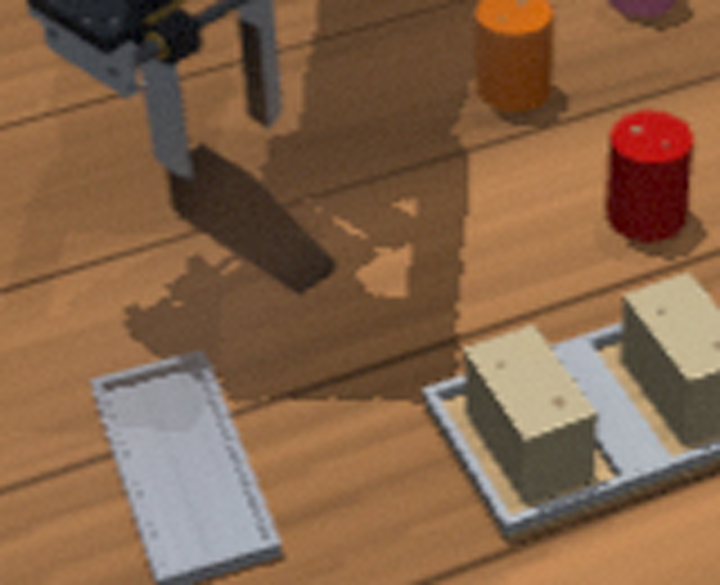

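```bash
python3 - <<'E'
from h import *
b=load('scene17')
f=lambda pts,z: onplane(b,[(170+(x+.5)/4.5-.5,160+(y+.5)/4.5-.5) for x,y in pts],z)
print(f([(223,150)],.058),f([(302,285),(333,260)],.006),f([(200,145)],.034))
m=f([(302,285),(333,260)],.006).mean(0)
d=np.array([np.cos(np.radians(22)),np.sin(np.radians(22))]);print('grip',m[:2]-d*.074,'ctr',m[:2]-d*.055)
E
```

```text
[[ 0.41662065 -0.13780936  0.058     ]] [[ 0.48666827 -0.12070593  0.006     ]
 [ 0.47483136 -0.09725124  0.006     ]] [[ 0.37770572 -0.14060669  0.034     ]]
grip [ 0.41213821 -0.13669947] ctr [ 0.4297547  -0.12958195]
```

```bash
python3 -m inch '[{"linear":[-0.02,0,-0.15],"twist":0,"gripper":0.6},{"linear":[-0.02,0,-0.3],"twist":0,"gripper":0.6},{"linear":[-0.02,0,-0.42],"twist":0,"gripper":0.6},{"linear":[-0.02,0,-0.49],"twist":0,"gripper":0.6},{"linear":[-0.02,0,-0.51],"twist":0,"gripper":0.6},{"linear":[-0.02,0,-0.51],"twist":0,"gripper":0.6}]'
python3 - <<'E'
from h import *
b=snap('scene','scene18')
o=robot.get_obs();p=o['tool_pos'];c2=b['image'][:,:,::-1]
cv2.imwrite('pics/c19.png',cv2.resize(c2[150:250,170:290],None,fx=6,fy=6,interpolation=2));print(p,o['wrist_force'])
E
```

```text
time: 28.17
tool_pos: [0.41, -0.1396, 0.0319]
ee_rot: [-3.141, 0.0, -2.753]
wrist_force: [-0.4, -0.9, -0.1]
width: 0.0564
[ 0.41031213 -0.13973907  0.03237808] [1.03862431 0.28470718 0.13790567]
```

View pics/c19.png

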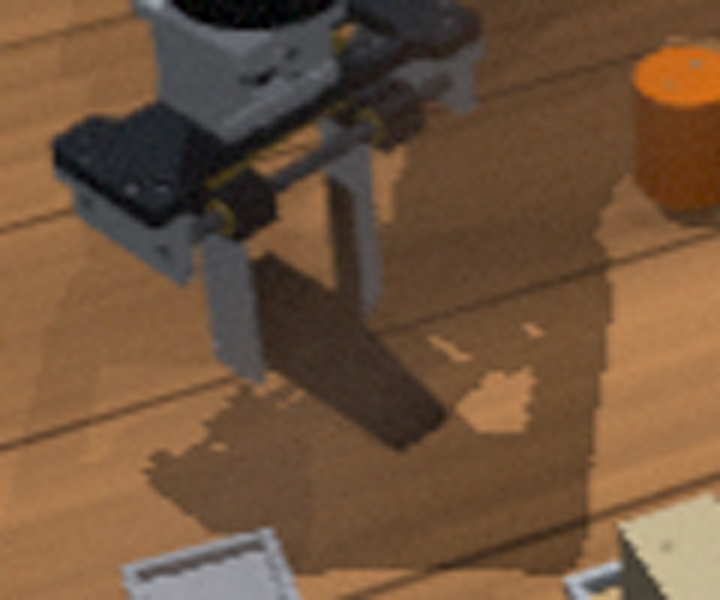

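Straddling the wedge head; close and lift a little.

```bash
python3 -m inch '[{"linear":[0,0,0],"twist":0,"gripper":0.15},{"linear":[0,0,0],"twist":0,"gripper":0.15},{"linear":[0,0,0],"twist":0,"gripper":0.15},{"linear":[0,0,0],"twist":0,"gripper":0.15},{"linear":[0,0,0],"twist":0,"gripper":0.15},{"linear":[0,0,0],"twist":0,"gripper":0.15},{"linear":[0,0,0],"twist":0,"gripper":0.15}]'
python3 -m inch '[{"linear":[0,0,0.05],"twist":0,"gripper":0.15},{"linear":[0,0,0.15],"twist":0,"gripper":0.15},{"linear":[0,0,0.3],"twist":0,"gripper":0.15},{"linear":[0,0,0.4],"twist":0,"gripper":0.15},{"linear":[0,0,0.45],"twist":0,"gripper":0.15},{"linear":[0,0,0.45],"twist":0,"gripper":0.15}]'
python3 - <<'E'
from h import *
b=snap('scene','scene19')
o=robot.get_obs();p=o['tool_pos'];c2=b['image'][:,:,::-1]
cv2.imwrite('pics/c20.png',cv2.resize(c2[140:240,170:290],None,fx=6,fy=6,interpolation=2));print(p,o['wrist_force'],o['wrist_torque'])
E
```

```text
time: 28.8
tool_pos: [0.4099, -0.1398, 0.0319]
ee_rot: [-3.141, 0.0, -2.753]
wrist_force: [0.3, -0.5, 1.6]
width: 0.0277
time: 29.3
tool_pos: [0.4105, -0.1398, 0.078]
ee_rot: [-3.14, 0.002, -2.753]
wrist_force: [0.3, -0.2, -4.1]
width: 0.0275
[ 0.40994553 -0.13956449  0.07704665] [ 0.70386241  0.32488591 -5.1474625 ] [0.09712749 0.09448298 0.03406208]
```

View pics/c20.png

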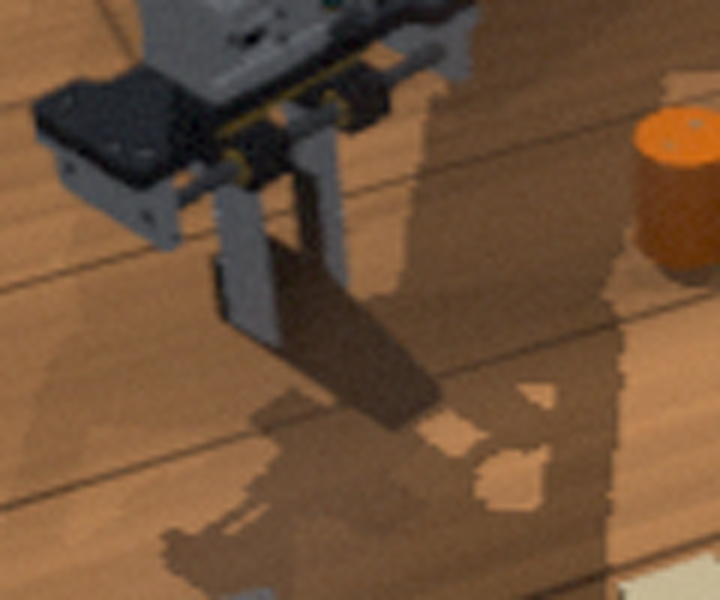

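```bash

python3 -m inch '[{"linear":[0.1,-0.1,0.05],"twist":-0.05,"gripper":0.15},{"linear":[0.25,-0.25,0.1],"twist":-0.1,"gripper":0.15},{"linear":[0.4,-0.4,0.1],"twist":-0.17,"gripper":0.15},{"linear":[0.55,-0.55,0.1],"twist":-0.24,"gripper":0.15},{"linear":[0.7,-0.7,0.1],"twist":-0.31,"gripper":0.15},{"linear":[0.85,-0.8,0.1],"twist":-0.37,"gripper":0.15},{"linear":[1,-0.85,0.1],"twist":-0.43,"gripper":0.15}]'
python3 -m inch '[{"linear":[0.15,0,0],"twist":0,"gripper":0.15},{"linear":[0.35,0,0],"twist":0,"gripper":0.15},{"linear":[0.5,0,0],"twist":0,"gripper":0.15},{"linear":[0.52,0,-0.1],"twist":0,"gripper":0.15},{"linear":[0.52,0,-0.2],"twist":0,"gripper":0.15},{"linear":[0.52,0,-0.27],"twist":0,"gripper":0.15},{"linear":[0.52,0,-0.27],"twist":0,"gripper":0.15}]'
python3 - <<'E'
from h import *
b=snap('scene','scene20')
o=robot.get_obs();p=o['tool_pos'];c2=b['image'][:,:,::-1]
cv2.imwrite('pics/c21.png',cv2.resize(c2[200:300,170:290],None,fx=6,fy=6,interpolation=2));print(p,o['wrist_force'],o['wrist_torque'])
E
```

```text
time: 29.93
tool_pos: [0.5095, -0.2255, 0.0849]
ee_rot: [3.141, -0.002, 3.076]
wrist_force: [0.2, -0.5, -4.3]
width: 0.0276
time: 30.52
tool_pos: [0.5583, -0.2232, 0.0552]
ee_rot: [3.138, -0.008, 3.08]
wrist_force: [-0.8, -0.0, -4.7]
width: 0.0281
[ 0.55908882 -0.2236259   0.05668799] [-0.22249792 -0.1850906  -4.44032831] [0.03243354 0.02133213 0.00397764]
```

View pics/c21.png

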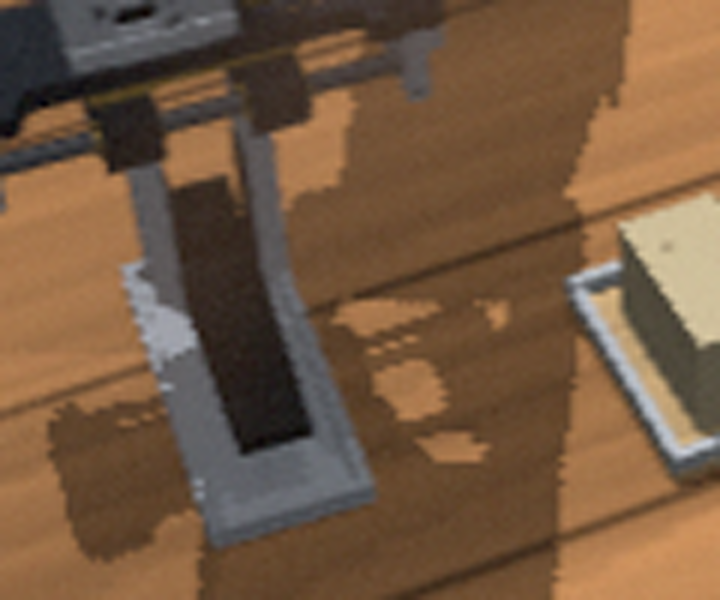

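```bash
python3 - <<'E'
from h import *
b=load('scene20')
f=lambda pts,z: onplane(b,[(170+(x+.5)/6-.5,200+(y+.5)/6-.5) for x,y in pts],z)
w=f([(243,453),(312,433)],.026);t=f([(211,538),(373,488)],.010);print(w,w.mean(0),t,t.mean(0),t.mean(0)-w.mean(0))
E
```

```text
[[ 0.63716255 -0.23984351  0.026     ]
 [ 0.63890169 -0.21393432  0.026     ]] [ 0.63803212 -0.22688891  0.026     ] [[ 0.6564278  -0.26023902  0.01      ]
 [ 0.65969981 -0.1992696   0.01      ]] [ 0.65806381 -0.22975431  0.01      ] [ 0.02003169 -0.0028654  -0.016     ]
```

```bash
python3 -m inch '[{"linear":[0.01,-0.01,-0.05],"twist":0,"gripper":0.15},{"linear":[0.01,-0.01,-0.1],"twist":0,"gripper":0.15},{"linear":[0.01,-0.01,-0.15],"twist":0,"gripper":0.15},{"linear":[0.01,-0.01,-0.19],"twist":0,"gripper":0.15},{"linear":[0.01,-0.01,-0.21],"twist":0,"gripper":0.15},{"linear":[0.01,-0.01,-0.23],"twist":0,"gripper":0.15},{"linear":[0.01,-0.01,-0.24],"twist":0,"gripper":0.15},{"linear":[0.01,-0.01,-0.25],"twist":0,"gripper":0.15},{"linear":[0.01,-0.01,-0.25],"twist":0,"gripper":0.15},{"linear":[0.01,-0.01,-0.25],"twist":0,"gripper":0.15}]'
python3 - <<'E'
from h import *
b=snap('scene','scene21')
o=robot.get_obs();p=o['tool_pos'];c2=b['image'][:,:,::-1]
cv2.imwrite('pics/c22.png',cv2.resize(c2[200:300,170:290],None,fx=6,fy=6,interpolation=2));print(p,o['wrist_force'],o['wrist_torque'])
E
```

```text
time: 31.4
tool_pos: [0.5627, -0.2255, 0.0359]
ee_rot: [-3.141, 0.0, 3.08]
wrist_force: [-4.5, 1.7, 4.4]
width: 0.0276
[ 0.5626889  -0.22547877  0.0359321 ] [-3.81015795  1.96879737  6.13232795] [ 0.39881678  0.89989482 -0.02659904]
```

View pics/c22.png

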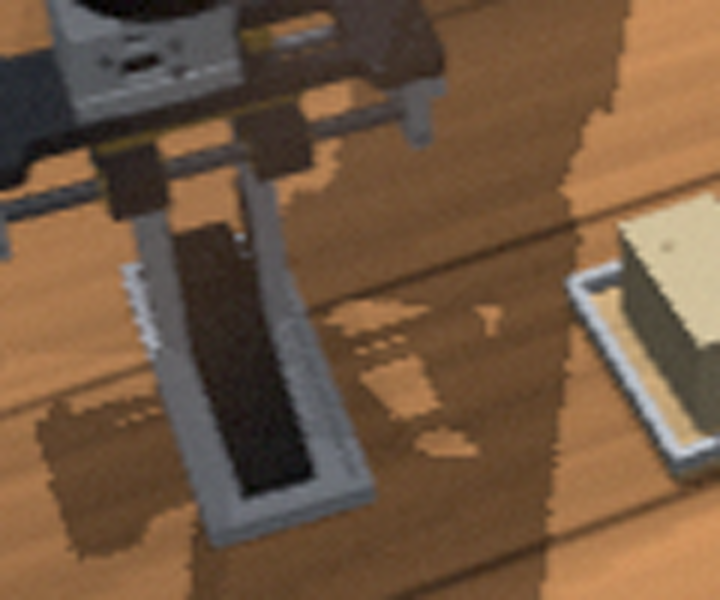

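Contact with the floor, wedge inside the tray. Release, rise and retract.

```bash
python3 -m inch '[{"linear":[0,0,0],"twist":0,"gripper":0.5},{"linear":[0,0,0],"twist":0,"gripper":0.5},{"linear":[0,0,0],"twist":0,"gripper":0.5},{"linear":[0,0,0],"twist":0,"gripper":0.5},{"linear":[0,0,0.1],"twist":0,"gripper":0.5},{"linear":[0,0,0.3],"twist":0,"gripper":0.5},{"linear":[0,0,0.6],"twist":0,"gripper":0.5},{"linear":[0,0,0.9],"twist":0,"gripper":0.5},{"linear":[0,0,1],"twist":0,"gripper":0.5}]'
python3 -m inch '[{"linear":[-0.2,0,0.2],"twist":0,"gripper":0.5},{"linear":[-0.4,0,0.4],"twist":0,"gripper":0.5},{"linear":[-0.6,0,0.6],"twist":0,"gripper":0.5},{"linear":[-0.8,0,0.8],"twist":0,"gripper":0.5},{"linear":[-1,0,1],"twist":0,"gripper":0.5},{"linear":[-1,0,1],"twist":0,"gripper":0.5}]'
python3 -m inch '[{"linear":[-0.2,-0.2,0],"twist":0,"gripper":0.5},{"linear":[-0.4,-0.4,0],"twist":0,"gripper":0.5},{"linear":[-0.6,-0.6,0],"twist":0,"gripper":0.5},{"linear":[-0.8,-0.8,0],"twist":0,"gripper":0.5},{"linear":[-1,-1,0],"twist":0,"gripper":0.5},{"linear":[-1,-1,0],"twist":0,"gripper":0.5}]'
python3 - <<'E'
from h import *
b=snap('scene','sceneF');a=snap('top','topF')
cv2.imwrite('pics/f1.png',cv2.resize(b['image'][140:300,80:440,::-1],None,fx=2.2,fy=2.2,interpolation=2))
cv2.imwrite('pics/f2.png',cv2.resize(a['image'][110:290,110:480,::-1],None,fx=2.1,fy=2.1,interpolation=2))
o=robot.get_obs();print(o['tool_pos'],o['qvel'].round(3))
for s,n in((a,'top'),(b,'scene')):
    X=bydepth(s)
    for nm,zlo,zhi in(('66',.0625,.072),('56',.0525,.0595)):
        m=(X[...,2]>zlo)&(X[...,2]<zhi)&(X[...,0]>.53)&(X[...,0]<.72)&(np.abs(X[...,1])<.35)
        k,l,st,ce=cv2.connectedComponentsWithStats(m.astype(np.uint8))
        for i in range(1,k):
            if st[i,4]>60:
                p=X[l==i];q=cv2.minAreaRect(p[:,:2].astype(np.float32));print(n,nm,st[i,4],np.round(q[0],4),np.round(q[1],3),round(q[2],1),np.median(p[:,2]).round(4))
E
```

```text
time: 32.2
tool_pos: [0.5651, -0.2267, 0.1408]
ee_rot: [-3.138, 0.009, 3.08]
wrist_force: [0.8, 0.3, 1.5]
width: 0.0471
time: 32.7
tool_pos: [0.462, -0.2265, 0.2398]
ee_rot: [-3.137, 0.007, 3.079]
wrist_force: [-0.0, 0.3, 1.1]
width: 0.0467
time: 33.2
tool_pos: [0.3602, -0.3282, 0.233]
ee_rot: [-3.141, -0.002, 3.075]
wrist_force: [1.2, 0.4, 0.1]
width: 0.0473
[ 0.36254334 -0.3258157   0.23324005] [ 0.035 -0.002 -0.007  0.007  0.006 -0.001]
top 66 212 [0.5854 0.2862] [0.048 0.045] 44.7 0.0658
top 66 228 [0.5738 0.2015] [0.046 0.045] 2.3 0.0663
top 56 283 [0.6451 0.0293] [0.071 0.039] 2.1 0.0558
top 56 305 [ 0.645 -0.062] [0.073 0.04 ] 2.1 0.0561
scene 66 192 [0.5916 0.2881] [0.047 0.049] 41.5 0.0667
scene 66 194 [0.5803 0.2023] [0.047 0.048] 39.1 0.0665
scene 56 391 [0.6512 0.0301] [0.041 0.073] 89.9 0.0562
scene 56 428 [ 0.6509 -0.0608] [0.072 0.041] 1.7 0.0562
```

View pics/f1.png

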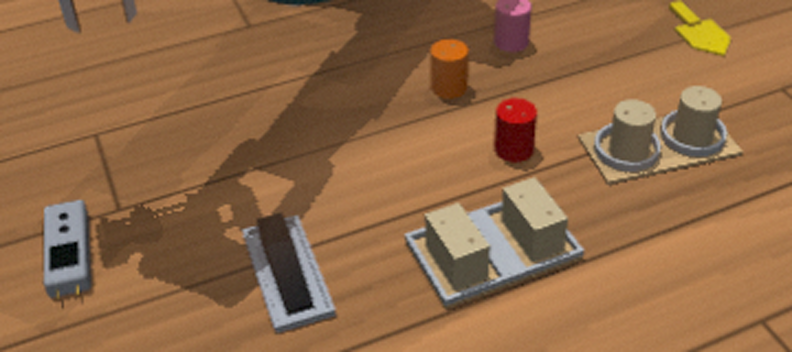

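View pics/f2.png

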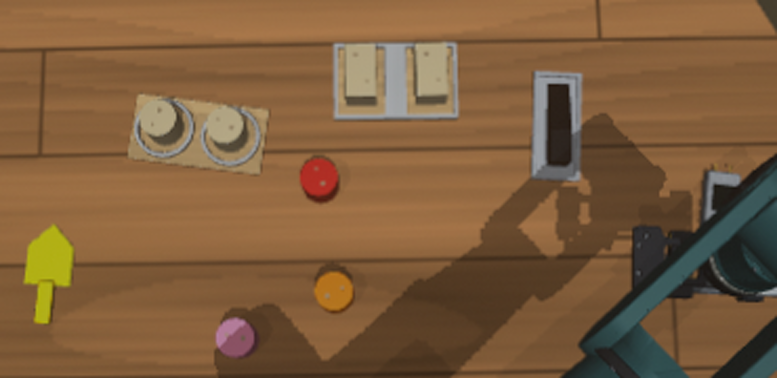

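```bash
python3 - <<'E'
from h import *
b=load('sceneF');X=bydepth(b);im=b['image'].astype(int)
m=(im.sum(2)<110)&(abs(X[...,0]-.585)<.07)&(abs(X[...,1]+.225)<.026)
p=X[m];print(len(p))
for lo in np.arange(.52,.65,.015):
    q=p[(p[:,0]>=lo)&(p[:,0]<lo+.015)]
    if len(q):print(lo.round(3),len(q),np.percentile(q[:,2],[50,95]).round(4),q[:,1].mean().round(4))
robot.close_job()
E
```

```text
101
0.595 4 [0.0203 0.0218] -0.2333
0.61 21 [0.0179 0.0209] -0.2278
0.625 58 [0.0132 0.0173] -0.2286
0.64 18 [0.0099 0.0122] -0.2282
the job is handed in; nothing more can be done
```

I handed the job in at about 33 s with all five pieces put away in the order you gave: both cores, then both prisms, then the wedge.

- **Cores:** both stand upright, one in each cup. Their tops measure about 66 mm in both cameras, which is right for sitting on the cup floor.
- **Prisms:** one lies in each bay, lined up with the tray. Their tops measure about 56 mm, so both are on the bay floor.
- **Wedge:** it lies in the steel tray, clear of the rims. I felt it touch the floor before letting go, and the thin end's top measures about 10 mm, as it should. The last depth check caught only the sloping part, so the head end is confirmed only by the picture.
- **Everything else:** in the last pictures I saw no sign that the meter, the gauge or the orange, pink and red look-alikes had moved. I didn't measure this. The gripper was open and clear of everything.

The two cameras disagreed by about 6 mm along x. I worked from values in between, and checked them in the pictures before setting each piece down. The wrist force readings stayed below about 10 N, well under the limits.

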